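# Carry a tacky casting on a lifter to the curing lamp

### The job

The round resin casting on the wooden rack is still tacky, so nothing but the lifter may touch it: pick up the cranked metal lifter by its wooden handle, slip its blade under the round casting between the rack's tines, lift it off and carry it level to the curing lamp, and lower it so that it is left lying centred on the two rails beneath the lamp. Then put the lifter back flat on its cork mat, lying along the mat over the place it came from, and let go. Do not touch the other castings with the gripper, and leave them, the bottles and the jar where they are.

Things in the scene. Friction and masses are not known exactly. Their poses are not given: they have to be found in the camera images.
- lifter: loose cranked lifter, 0.11 kg. Origin: at underside level, below the grip point; x along the blade to its tip, z up. Wooden handle x -58..30, 16 wide (y), z 34..58 mm: grip across y at x 0, z 47. Steel web slopes from its front (x 25, z 42) down to x 41; flat blade x 39..125, 24 wide, z 0..3 mm, no lip. Rear leg at x -50 (20 wide) down to z 0
- mat: fixed flat cork mat 215 x 75 mm, 3 mm thick. Origin: on the table under it; x along its length, from -67.5 to +147.5 mm. At the start the lifter's origin is over the mat's origin and its blade points along the mat's +x
- rack: fixed wooden comb rack. Origin: on the table under the middle bay; open front at -x, entered along +x. Level tines x -28..36 mm, 8 thick, tops at z 45, free below; back beam x 36..54, up to z 45; base board x 30..70, 8 high; 196 wide (y). Three bays at y -66, 0, +66 mm: each a 36 mm gap between tines, bridged by a casting lying about at the bay's x = 0 (within 4 mm)
- cure_stand: fixed stand with a mouse-shaped white lamp over it. Origin: on the table under its middle; entered along +x from the -x side. Two rails x -34..34 mm, 10 wide, 36 mm clear gap between them, tops at z 22; base plate 75 x 84, 4 thick. Lamp underside at z 49, top z 80; it covers x -43..45, y -70..70 mm; legs' inner faces at y -49 and +49
- stand_spot (a point): middle between the two rails at the height of their tops: the centre of the round casting's underside belongs here. Axes as the curing stand
- round_casting: the casting to move: flat white disc, 52 mm diameter, 8 mm thick, about 22 g, in any one of the rack's bays. Origin: centre of its underside
- square_casting: white square casting 47 x 47 x 8 mm, in another bay; stays. Origin: centre of its underside
- hex_casting: white hexagonal casting, 48 mm across flats, 8 mm thick, in another bay; stays. Origin: centre of its underside
- pigment_1: loose small dropper bottle, 24 mm diameter, 70 mm tall, standing in front of the rack between the ways into two bays. Origin: centre of its underside
- pigment_2: another such dropper bottle, 24 mm diameter, 70 mm tall, in front of the rack between the ways into two bays. Origin: centre of its underside
- glitter_1: loose small jar with black lid, close behind the lamp, 44 mm diameter, 47 mm tall. Origin: centre of its underside
Mind the look-alikes: they are no part of the job. Of the things that look like the mat, the larger one is meant.

How it is judged:
By the outcome, as a careful person would: the job done as asked, in the order asked, and still so for the second after the job is handed in, with the robot touching nothing.
It also fails if it takes over 72 s, if anything falls off the work surface, if the arm or the gripper's body presses on something with over 40 N, if the wrist force passes 120 N, or if a joint passes its speed limit or range.

### The arm

A 6-joint arm with a two-finger parallel gripper is mounted at the origin on the work surface; the furniture and walls round the work are solid. World frame = base frame: x ahead of the robot, y to its left, z up, the work surface at z = 0. Lengths are in m, angles in rad, forces in N, time in s.
With the tool pointing down it reaches from about 0.25 to 0.775 m from the base axis. Payload 8.9 kg.
Tool frame: the origin (TCP) lies between the finger pads; the fingertips stand 11 mm ahead of it and the grasp point (between the pads) lies 8 mm behind it (bot.tip_extent is the distance from the TCP to the fingertips, in m); z points along the fingers, y is the line along which they close (so a half turn about z gives the same grasp; the last joint's range is limited). The gripper opens to 85 mm and grips with 20 to 120 N. Pads are 22 mm wide; open, the fingers measure 114 mm over their backs; the gripper's body (76 mm by 85 mm) begins 54 mm behind the grasp point. The pads swing forward as they close: fully open they stand 13 mm farther back than shut.
Start: joints at [-1.299, 0.291, -0.153, 1.127, 0, 1.431], TCP at [0.21, -0.481, 0.242] pointing down, gripper open.
Joint ranges: [-2.52, 2.52], [-0.91, 1.74], [-1.3, 1.37], [-1.96, 2.02], [-1.52, 1.47], [-3.14, 3.14]. Speed limits (rad/s): [2.22, 2.22, 2.79, 3.14, 3.14, 3.14].

### API

Orientations are given as a rotation vector (axis times angle).
In Python, from rig import bot, vision gives the robot as it stands.
- The arm moves only by the tool apply_moves, never from a script. Its argument "motion" is a list of rows, each an object of numbers: "rx", "ry", "rz": the turn, a rotation vector about the tool's x, y, z as a fraction of full scale; "x", "y", "z": the shift along the tool's x, y, z as a fraction of full scale; "grip": the closure, from -1 (fully open) to 1 (shut). A call has 1 to 5 rows; each row is the pose to reach, as a shift and turn from the pose commanded when the call began, along the tool's axes at that moment, turning the shorter way round; what a row does not reach only later rows make up. Full scale, the value 1, is 0.2 m for a shift and pi rad for a turn. A row lasts 1/10 s, in which the tool goes at most 50 mm and 8.59 degrees, less where a joint would pass 70% of its speed; a pose out of reach is approached as far as the arm can. A call with a number of a shift or a turn outside -1 to 1 is refused whole. A call with a gripper value outside its range is refused whole. The fingers move at their own pace and stop on an object; the grip force is fixed at half the most. Time passes only in rows, so rows that repeat a pose let the fingers close. It gives the time, the measured TCP pose, the force, the opening and the grip force at its end, in the units of the state.
- bot.get_state(): the state, without advancing time (a new reading comes with each control period).
- vision.capture(name): name is "scene" or "top"; returns a dict with "color" (480x640x3 uint8, blue, green, red), "mtx" (3x3 intrinsics, pixels), "rvec" (rotation vector, rad) and "tvec" (3), from world to camera coordinates, as OpenCV has them. Camera axes: x right, y down, z forward; pixel columns grow to the right and rows downward; lengths in m; the calibration is good to about 2 mm. A picture is of the moment at which its call begins. There is no depth.
- bot.finish_job(): hands the job in; it is judged then, once.
The state is a dict: "clock": time; "joint_pos": joint angles; "qvel": joint speeds; "effort": joint torques, N m; "eef_pos": TCP position; "eef_rot": TCP orientation; "contact_force": force on the tool from outside, world axes, zero at the start; "wrist_torque": the same for the moment, N m; "finger_gap": finger opening in m; "grasp_force": force on a finger pad.
Only numpy, scipy, OpenCV 4.12 (cv2) and the standard library are available. Lean on these libraries where they do the work, as an engineer would, in place of code of your own. Each camera call takes 0.05 s, during which the arm holds its last target. There are 200 camera calls.

## Working session

There is one attempt and no reset: what is moved stays moved. The work goes in short steps, Python scripts to look and compute and a tool call to move; the robot and the scene stay as the last step left them, time stands still between calls to the robot, and variables do not carry over. Pictures are saved under pics/ and viewed, at most 10 in all, crops included, and the job is handed in when it is done.

Besides the shell and the picture viewer there is one more tool, called after "Call:" in YAML: its name, and indented under it one key for each argument. apply_moves: Moves the arm, as the interface text tells. Shift numbers are shares of 0.2 m and turn numbers shares of pi rad, none past 1 either way. Its arguments: {"type":"object","properties":{"motion":{"type":"array"}},"required":["motion"]}

```bash
ls; mkdir -p pics; python3 - <<'E'
from rig import bot, vision
import cv2,pickle
d={}
for n in("scene","top"):
    c=vision.capture(n);d[n]=c;cv2.imwrite(f"pics/{n}0.png",c["color"]);print(n,c["mtx"],c["rvec"],c["tvec"])
pickle.dump(d,open("cap0.pkl","wb"))
print(bot.get_state())
E
```

```text
pics
scene [[608.02470698   0.         325.6209054 ]
 [  0.         608.02470698 237.20857931]
 [  0.           0.           1.        ]] [ 0.61293617 -2.38928363  1.4476572 ] [0.35061421 0.22676573 0.75501906]
top [[536.82515444   0.         309.39979657]
 [  0.         536.82515444 232.78047973]
 [  0.           0.           1.        ]] [ 2.11235219 -2.16551216  0.17011755] [-0.18243306  0.52697273  0.89197814]
{'clock': 0.1, 'joint_pos': array([-1.29931695e+00,  2.91179315e-01, -1.54003061e-01,  1.12670430e+00,
       -4.94764404e-06,  1.43147987e+00]), 'qvel': array([ 1.73689096e-03, -2.93339050e-04,  3.27494970e-03, -1.05258647e-04,
        4.16278662e-04, -6.77537954e-05]), 'effort': array([ 1.91685809e-03, -5.37976420e+01,  3.31919360e+01,  9.33854375e-03,
       -1.26441078e-04, -1.00594468e-05]), 'eef_pos': array([ 0.20955111, -0.48097917,  0.24183075]), 'eef_rot': array([-3.07449129e+00, -6.40527141e-01,  1.20809124e-04]), 'contact_force': array([-0.06183461, -0.17140559, -0.32113604]), 'wrist_torque': array([-0.01034074, -0.05142552, -0.00127685]), 'grasp_force': 0.0, 'finger_gap': 0.0854319462907906}
```

View pics/scene0.png

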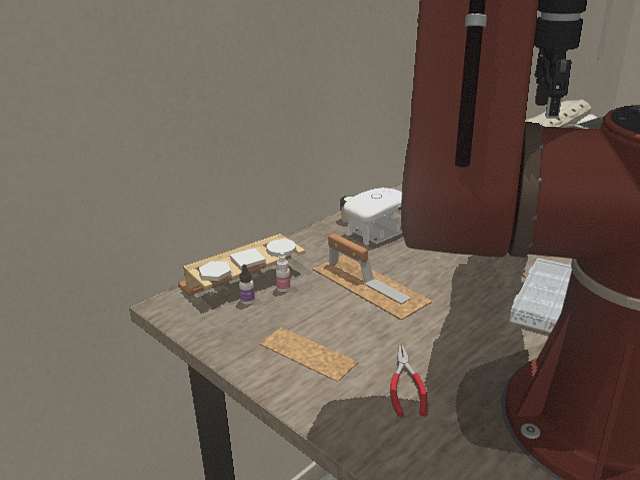

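View pics/top0.png

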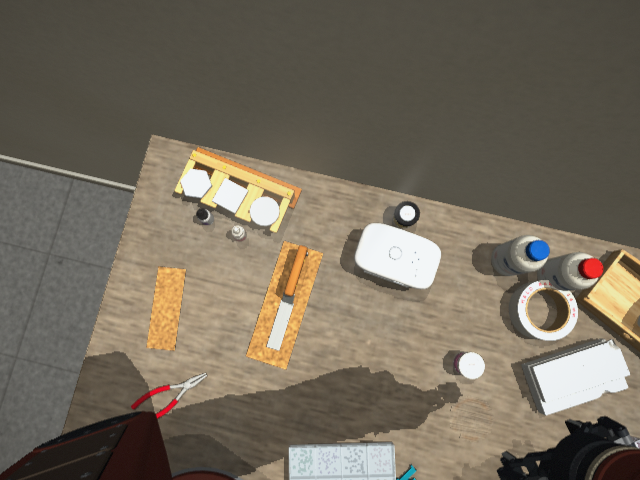

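The scene picture shows the lifter on the larger mat: handle (348,247), blade (390,290). The round casting is at (281,245) in the bay nearest the lamp, and the lamp is at (372,205). In the top picture the hexagon is at (196,184), the square at (230,195), the round at (265,211), the bottles at (204,215) and (238,232), the lamp at (398,256) and the jar at (407,213).

```bash
cat > h.py <<'E'
import numpy as np,cv2
def ray(c,uv):
    uv=np.array(uv,float).reshape(-1,1,2)
    p=cv2.undistortPoints(uv,c["mtx"],None)[:,0]
    R=cv2.Rodrigues(np.array(c["rvec"]))[0];t=np.array(c["tvec"]).ravel()
    return -R.T@t, np.c_[p,np.ones(len(p))]@R
def plane(c,uv,z):
    o,d=ray(c,uv);return (o+d*((z-o[2])/d[:,2])[:,None])[:,:2]
def proj(c,P):
    return cv2.projectPoints(np.array(P,float).reshape(-1,3),np.array(c["rvec"]),np.array(c["tvec"]),c["mtx"],None)[0][:,0]
def comps(mask,amin=40):
    return sorted([k for k in cv2.findContours(mask.astype(np.uint8),cv2.RETR_EXTERNAL,cv2.CHAIN_APPROX_NONE)[0] if cv2.contourArea(k)>amin],key=cv2.contourArea,reverse=True)
def rect(P):
    (c,s,a)=cv2.minAreaRect((P*1000).astype(np.float32)); return np.round(c,1),np.round(s,1),round(a,1)
E
python3 - <<'E'
import pickle,cv2,numpy as np
from h import *
d=pickle.load(open("cap0.pkl","rb"))
t=d["top"];im=t["color"];hsv=cv2.cvtColor(im,cv2.COLOR_BGR2HSV);H,S,V=cv2.split(hsv)
w=(S<60)&(V>150)
for k in comps(w,60):
    x,y,a,b=cv2.boundingRect(k); print("white",(x,y,a,b),[ (z,)+rect(plane(t,k,z)) for z in (.053,.08,.006)] if y<380 else '')
o=(H>8)&(H<30)&(S>110)&(V>90)
for k in comps(o,60):
    x,y,a,b=cv2.boundingRect(k); print("or",(x,y,a,b),[ (z,)+rect(plane(t,k,z)) for z in (.003,.045)])
y_=(H>19)&(H<32)&(S>90)&(V>150)
for (n,(x0,y0,x1,y1),f) in (("a",(165,135,310,295),5),("b",(240,235,330,375),4),("c",(340,190,450,300),5)):
    cv2.imwrite(f"pics/{n}.png",cv2.resize(im[y0:y1,x0:x1],None,fx=f,fy=f,interpolation=cv2.INTER_CUBIC))
s=d["scene"]["color"]
A=cv2.resize(im[135:295,165:310],None,fx=2.76,fy=2.76,interpolation=2)
B=cv2.resize(im[195:300,345:455],(400,382),interpolation=2)
C=cv2.resize(s[180:260,320:410],(430,382),interpolation=2)
D=cv2.resize(s[225:320,175:310],(370,260),interpolation=2)
M=np.zeros((600,800,3),np.uint8)
M[:300,:400]=cv2.resize(im[135:255,165:325],(400,300),interpolation=2)
M[:300,400:]=cv2.resize(im[195:295,345:478],(400,300),interpolation=2)
M[300:,:400]=cv2.resize(s[225:315,180:300],(400,300),interpolation=2)
M[300:,400:]=cv2.resize(s[180:255,320:420],(400,300),interpolation=2)
cv2.imwrite("pics/m.png",M)
E
```

```text
white (150, 163, 160, 123) [(0.053, array([530.8, -54.7]), array([283.1, 176.5]), 74.2), (0.08, array([526.2, -58.8]), array([274.7, 171.3]), 74.2), (0.006, array([538.8, -47.6]), array([297.7, 185.6]), 74.2)]
white (533, 339, 102, 77) [(0.053, array([ 272.1, -643.1]), array([ 82. , 170.5]), 16.0), (0.08, array([ 275.2, -629.7]), array([ 79.6, 165.5]), 16.0), (0.006, array([ 266.8, -666.3]), array([ 86.3, 179.3]), 16.0)]
white (355, 206, 96, 84) [(0.053, array([ 476.8, -347.8]), array([153.1, 110.2]), 51.0), (0.08, array([ 473.8, -343.2]), array([148.5, 107. ]), 51.0), (0.006, array([ 482. , -355.8]), array([161. , 115.9]), 51.0)]
white (289, 444, 107, 36) 
white (311, 257, 110, 86) [(0.053, array([ 396.7, -278.5]), array([184.5,  97.9]), 58.0), (0.08, array([ 396., -276.]), array([179.,  95.]), 58.0), (0.006, array([ 397.8, -282.9]), array([194. , 102.9]), 58.0)]
white (518, 280, 60, 61) [(0.053, array([ 377.8, -590.7]), array([100.6,  96. ]), 62.3), (0.08, array([ 377.7, -578.9]), array([97.7, 93.2]), 62.3), (0.006, array([ 377.9, -611.2]), array([105.8, 101. ]), 62.3)]
white (436,
[... 4423 characters left out ...]
003, array([ 372.1, -739. ]), array([118.9,  40.4]), 35.9), (0.045, array([ 372.3, -715.1]), array([113.7,  38.7]), 35.9)]
or (597, 264, 43, 46) [(0.003, array([ 419.6, -752.7]), array([86.4, 42.3]), 54.4), (0.045, array([ 417.7, -728.2]), array([82.6, 40.4]), 54.4)]
or (615, 255, 25, 27) [(0.003, array([ 448.2, -762. ]), array([58.1, 14.6]), 40.6), (0.045, array([ 445. , -737.2]), array([55.6, 14. ]), 40.6)]
or (583, 296, 31, 22) [(0.003, array([ 381.2, -702.9]), array([59.6,  9.2]), 48.5), (0.045, array([ 380.9, -680.7]), array([57. ,  8.8]), 48.5)]
or (533, 288, 37, 44) [(0.003, array([ 380.7, -621.4]), array([75.9, 60.2]), 1.4), (0.045, array([ 380.5, -602.6]), array([72.6, 57.5]), 1.4)]
```

View pics/m.png

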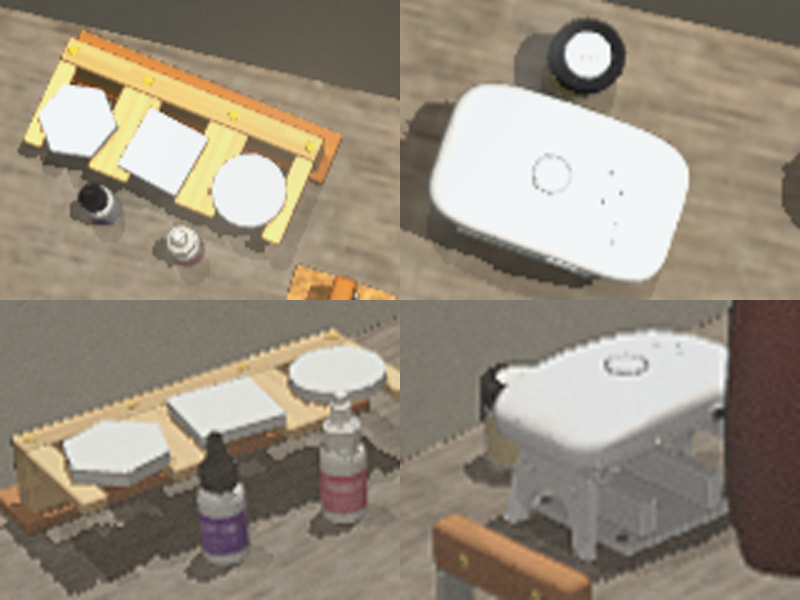

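The composite shows the round casting bridging the right bay with the tines clear. The bottles stand in front of the tines, and the rails show under the lamp in the scene view at about (378,300) and (398,295) in that crop.

```bash
python3 - <<'E'
import pickle,cv2,numpy as np
from h import *
d=pickle.load(open("cap0.pkl","rb"))
t=d["top"];im=t["color"];hsv=cv2.cvtColor(im,cv2.COLOR_BGR2HSV);H,S,V=cv2.split(hsv)
# lamp
w=((S<40)&(V>205)).astype(np.uint8); w=cv2.morphologyEx(w,cv2.MORPH_OPEN,np.ones((5,5)))
for k in comps(w,300):
    x,y,a,b=cv2.boundingRect(k)
    if y<260 and x<460: print("white",(x,y,a,b),[(z,)+rect(plane(t,k,z)) for z in (.053,.065,.08)])
# rack yellow at z .045 
ang=np.radians(66.3);ey=np.array([np.cos(ang),np.sin(ang)]);ex=np.array([ey[1],-ey[0]])
m=(H>15)&(H<32)&(S>70)&(S<175)&(V>165)
sel=np.zeros_like(m);sel[140:245,170:305]=1
k=comps((m&sel).astype(np.uint8),20)
print([ (cv2.boundingRect(q),)+rect(plane(t,q,.045)) for q in k])
v,u=np.nonzero(m&sel);P=plane(t,np.c_[u,v],.045)-np.array([.590,-.0587])
x=P@ex*1000;y=P@ey*1000
for a in (-24,-16,30,40,48):
    s=(abs(x-a)<4);h,_=np.histogram(y[s],np.arange(-112,113,4));print(a,''.join('#' if i>0 else '.' for i in h))
print("x range",[ (c,np.round([x[abs(y-c)<8].min(),x[abs(y-c)<8].max()],1)) for c in (-88,-33,33,88)])
# handle z .061
m=(H>5)&(H<16)&(S>150)&(V>90);sel[:]=0;sel[240:305,270:320]=1
k=comps((m&sel).astype(np.uint8),40); print("handle",[(cv2.boundingRect(q),)+rect(plane(t,q,.061)) for q in k[:3]])
for nm,uv in (("b1",(204,213)),("b2",(237,230)),("jar",(407,213))): print(nm,plane(t,[uv],.06)*1000)
s=d["scene"]["color"]
M=np.zeros((600,800,3),np.uint8)
M=np.hstack([cv2.resize(s[195:255,330:410],(560,420),interpolation=2),cv2.resize(im[235:305,275:315],(240,420),interpolation=2)])
cv2.imwrite("pics/st.png",M)
E
```

```text
white (356, 223, 85, 65) [(0.053, array([ 479.5, -346. ]), array([138.7,  86.5]), 68.3), (0.065, array([ 478.1, -344. ]), array([136.9,  85.4]), 68.3), (0.08, array([ 476.4, -341.5]), array([134.6,  83.9]), 68.3)]
white (214, 180, 32, 31) [(0.053, array([590.6, -58.5]), array([46.4, 45.8]), 60.1), (0.065, array([587.7, -60.3]), array([45.7, 45.2]), 60.1), (0.08, array([584.2, -62.5]), array([45. , 44.5]), 60.1)]
white (250, 197, 29, 28) [(0.053, array([ 561.5, -117.9]), array([48.6, 47.6]), 88.6), (0.065, array([ 559.1, -118.9]), array([48., 47.]), 88.6), (0.08, array([ 556. , -120.1]), array([47.2, 46.2]), 88.6)]
white (181, 169, 30, 28) [(0.053, array([614.3,   1. ]), array([51. , 48.4]), 88.6), (0.065, array([611.2,  -1.5]), array([50.4, 47.8]), 88.6), (0.08, array([607.2,  -4.7]), array([49.5, 47. ]), 88.6)]
[((174, 150, 120, 83), array([600.5, -64.4]), array([196.7,  82.1]), 66.1)]
-24 ...####........########.........########........#####...
-16 ...####..........######...........#####..........####...
30 ...####........#########........########........#####...
40 ...##################################################...
48 ...##################################################...
x range [(-88, array([-29.5,  60.9])), (-33, array([-28.9,  61.3])), (33, array([-28.6,  61.3])), (88, array([-28.5,  60.4]))]
handle [((285, 246, 22, 50), array([ 456.1, -170.4]), array([17.8, 86.8]), 70.9)]
b1 [[558.21253146 -15.54744822]]
b2 [[527.23800611 -72.04338954]]
jar [[ 549.49640523 -363.5310086 ]]
```

View pics/st.png

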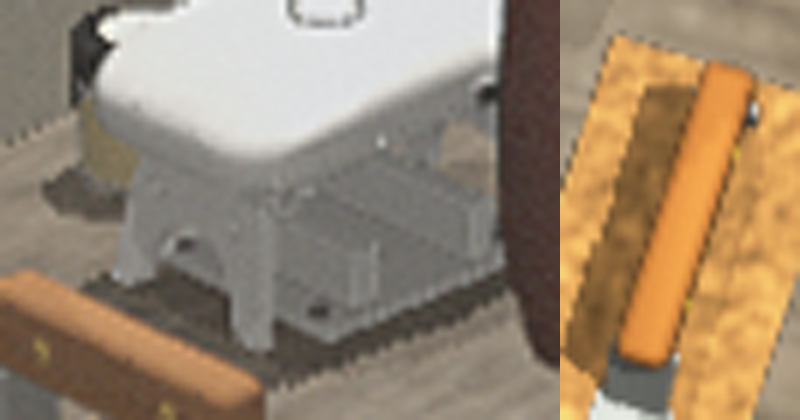

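The stand crop shows the two rails' front ends at scene pixels of about (380,230) and (398,225), and the near base-plate corner at (377,244). The handle is clean, with a mask of 87x18 mm against the 88x16 given. I start moving now.

Call:
apply_moves:
  motion:
    - {"x":1,"y":-0.575,"z":0,"rz":0.235,"grip":-1}
    - {"x":1,"y":-0.575,"z":0,"rz":0.235,"grip":-1}
    - {"x":1,"y":-0.575,"z":0,"rz":0.235,"grip":-1}
    - {"x":1,"y":-0.575,"z":0,"rz":0.235,"grip":-1}
    - {"x":1,"y":-0.575,"z":0,"rz":0.235,"grip":-1}

```text
invalid input at $.motion[0]: expected keys rx, ry, rz, x, y, z, grip
```

```bash
cat >> h.py <<'E'
from scipy.spatial.transform import Rotation as Ro
def go(bot,xy,z,lyaw):
    """fractions to bring TCP to xy(mm), z(mm), tool x opposite to the lifter heading lyaw(deg)"""
    s=bot.get_state();R=Ro.from_rotvec(s["eef_rot"])
    a=np.radians(lyaw+180);X=np.array([np.cos(a),np.sin(a),0]);Z=np.array([0,0,-1.]);T=Ro.from_matrix(np.c_[X,np.cross(Z,X),Z])
    p=np.r_[xy,z]/1000
    print("t",round(s["clock"],2),"pos",np.round(s["eef_pos"]*1000,1),"F",np.round(s["contact_force"],1),"q6",round(s["joint_pos"][5],2),"gap",round(s["finger_gap"]*1000,1))
    print(" shift",np.round(R.inv().apply(p-s["eef_pos"])/.2,4),"turn",np.round((R.inv()*T).as_rotvec()/np.pi,4))
E
python3 - <<'E'
import pickle
from h import *
from rig import bot
d=pickle.load(open("cap0.pkl","rb"));s=d["scene"];t=d["top"]
q=lambda u,v:(330+u/7,195+v/7)
for n,uv,z in (("plate corner(-37.5,42) z4",(332,340),4),("railL y28",(350,243),22),("railL y18",(378,240),22),("railR y-18",(470,207),22),("railR y-28",(490,200),22)):
    print(n,np.round(plane(s,[q(*uv)],z/1000)*1000,1))
im=s["color"];H,S,V=cv2.split(cv2.cvtColor(im,cv2.COLOR_BGR2HSV))
w=((S<60)&(V>175)).astype(np.uint8)
for k in comps(w,60):
    x,y,a,b=cv2.boundingRect(k)
    if x<300 and y<290 and y>220: print("cast scene",(x,y,a,b),rect(plane(s,k,.053)))
go(bot,(442.7,-166),150,160.9)
E
```

```text
plate corner(-37.5,42) z4 [[ 449.2 -285.6]]
railL y28 [[ 455.1 -309.3]]
railL y18 [[ 449.  -314.5]]
railR y-18 [[ 434.6 -345.4]]
railR y-28 [[ 431.4 -352.1]]
cast scene (230, 247, 36, 19) (array([587.8, -58.5]), array([47. , 49.2]), 60.7)
cast scene (199, 261, 32, 16) (array([6.12e+02, 2.00e-01]), array([47.7, 53.5]), 50.7)
cast scene (267, 238, 29, 16) (array([ 559.1, -118.6]), array([50. , 53.3]), 6.0)
t 0.1 pos [ 209.6 -481.   241.8] F [-0.1 -0.2 -0.3] q6 1.43 gap 85.4
 shift [ 1.6976 -0.9778  0.4605] turn [-3.000e-04  1.000e-04  2.369e-01]
```

Call:
apply_moves:
  motion:
    - {"x":1,"y":-0.575,"z":0,"rx":0,"ry":0,"rz":0.235,"grip":-1}
    - {"x":1,"y":-0.575,"z":0,"rx":0,"ry":0,"rz":0.235,"grip":-1}
    - {"x":1,"y":-0.575,"z":0,"rx":0,"ry":0,"rz":0.235,"grip":-1}
    - {"x":1,"y":-0.575,"z":0,"rx":0,"ry":0,"rz":0.235,"grip":-1}
    - {"x":1,"y":-0.575,"z":0,"rx":0,"ry":0,"rz":0.235,"grip":-1}

```text
clock: 0.6
eef_pos: [0.3445, -0.2992, 0.2421]
eef_rot: [-3.112, 0.429, 0.0]
contact_force: [1.0, -0.4, -0.1]
finger_gap: 0.0853
grasp_force: 0.0
```

```bash
python3 - <<'E'
from h import *
from rig import bot
go(bot,(442.7,-166),120,160.9)
E
```

```text
t 0.6 pos [ 344.5 -299.2  242.1] F [ 1.  -0.4 -0.1] q6 2.54 gap 85.3
 shift [ 0.2925 -0.7738  0.6109] turn [-0.0001  0.0001  0.0188]
```

Call:
apply_moves:
  motion:
    - {"x":0.29,"y":-0.77,"z":0.6,"rx":0,"ry":0,"rz":0.019,"grip":-1}
    - {"x":0.29,"y":-0.77,"z":0.6,"rx":0,"ry":0,"rz":0.019,"grip":-1}
    - {"x":0.29,"y":-0.77,"z":0.6,"rx":0,"ry":0,"rz":0.019,"grip":-1}
    - {"x":0.29,"y":-0.77,"z":0.6,"rx":0,"ry":0,"rz":0.019,"grip":-1}
    - {"x":0.29,"y":-0.77,"z":0.6,"rx":0,"ry":0,"rz":0.019,"grip":-1}

```text
clock: 1.1
eef_pos: [0.4401, -0.1634, 0.119]
eef_rot: [-3.097, 0.506, 0.008]
contact_force: [0.0, -0.0, -0.4]
finger_gap: 0.0852
grasp_force: 0.0
```

```bash
python3 - <<'E'
from h import *
from rig import bot
go(bot,(442.7,-166),42,160.9)
E
```

```text
t 1.1 pos [ 440.1 -163.4  119. ] F [ 0.  -0.  -0.4] q6 2.95 gap 85.2
 shift [0.0183 0.0089 0.385 ] turn [-0.0007  0.0017  0.0029]
```

Call:
apply_moves:
  motion:
    - {"x":0.018,"y":0.009,"z":0.15,"rx":0,"ry":0,"rz":0.003,"grip":-1}
    - {"x":0.018,"y":0.009,"z":0.3,"rx":0,"ry":0,"rz":0.003,"grip":-1}
    - {"x":0.018,"y":0.009,"z":0.385,"rx":0,"ry":0,"rz":0.003,"grip":-1}
    - {"x":0.018,"y":0.009,"z":0.385,"rx":0,"ry":0,"rz":0.003,"grip":-1}
    - {"x":0.018,"y":0.009,"z":0.385,"rx":0,"ry":0,"rz":0.003,"grip":-1}

```text
clock: 1.6
eef_pos: [0.4434, -0.1712, 0.0458]
eef_rot: [3.097, -0.529, -0.0]
contact_force: [-0.4, 0.4, -0.3]
finger_gap: 0.0853
grasp_force: 0.0
```

```bash
python3 - <<'E'
from h import *
from rig import bot
go(bot,(442.7,-166),42,160.9)
E
```

```text
t 1.6 pos [ 443.4 -171.2   45.8] F [-0.4  0.4 -0.3] q6 2.96 gap 85.3
 shift [-0.012  -0.0232  0.019 ] turn [ 0.      0.0001 -0.0015]
```

Call:
apply_moves:
  motion:
    - {"x":-0.012,"y":-0.023,"z":0.019,"rx":0,"ry":0,"rz":-0.0015,"grip":-1}
    - {"x":-0.012,"y":-0.023,"z":0.019,"rx":0,"ry":0,"rz":-0.0015,"grip":-1}
    - {"x":-0.012,"y":-0.023,"z":0.019,"rx":0,"ry":0,"rz":-0.0015,"grip":-1}

```text
clock: 1.9
eef_pos: [0.443, -0.1656, 0.0421]
eef_rot: [3.098, -0.52, 0.001]
contact_force: [-0.7, -0.4, 0.2]
finger_gap: 0.0856
grasp_force: 0.0
```

```bash
python3 - <<'E'
from h import *
from rig import bot
go(bot,(442.7,-166),42,160.9)
E
```

```text
t 1.9 pos [ 443.  -165.6   42.1] F [-0.7 -0.4  0.2] q6 2.96 gap 85.6
 shift [-0.0009  0.0023  0.0005] turn [ 0.0001 -0.0003  0.0002]
```

Good. Close the gripper.

Call:
apply_moves:
  motion:
    - {"x":0,"y":0.002,"z":0,"rx":0,"ry":0,"rz":0,"grip":0.3}
    - {"x":0,"y":0.002,"z":0,"rx":0,"ry":0,"rz":0,"grip":0.6}
    - {"x":0,"y":0.002,"z":0,"rx":0,"ry":0,"rz":0,"grip":1}
    - {"x":0,"y":0.002,"z":0,"rx":0,"ry":0,"rz":0,"grip":1}
    - {"x":0,"y":0.002,"z":0,"rx":0,"ry":0,"rz":0,"grip":1}

```text
clock: 2.4
eef_pos: [0.4427, -0.166, 0.0416]
eef_rot: [3.098, -0.521, 0.0]
contact_force: [-0.8, 1.3, 3.5]
finger_gap: 0.0153
grasp_force: 58.3
```

Call:
apply_moves:
  motion:
    - {"x":0,"y":0,"z":0,"rx":0,"ry":0,"rz":0,"grip":1}
    - {"x":0,"y":0,"z":0,"rx":0,"ry":0,"rz":0,"grip":1}
    - {"x":0,"y":0,"z":0,"rx":0,"ry":0,"rz":0,"grip":1}

```text
clock: 2.7
eef_pos: [0.4426, -0.166, 0.0416]
eef_rot: [3.098, -0.521, 0.0]
contact_force: [-1.3, 0.6, 3.9]
finger_gap: 0.0149
grasp_force: 58.6
```

Call:
apply_moves:
  motion:
    - {"x":0,"y":0,"z":-0.1,"rx":0,"ry":0,"rz":0,"grip":1}
    - {"x":0,"y":0,"z":-0.3,"rx":0,"ry":0,"rz":0,"grip":1}
    - {"x":0,"y":0,"z":-0.5,"rx":0,"ry":0,"rz":0,"grip":1}
    - {"x":0,"y":0,"z":-0.6,"rx":0,"ry":0,"rz":0,"grip":1}
    - {"x":0,"y":0,"z":-0.6,"rx":0,"ry":0,"rz":0,"grip":1}

```text
clock: 3.2
eef_pos: [0.4442, -0.1668, 0.1641]
eef_rot: [3.097, -0.52, 0.007]
contact_force: [0.4, -0.4, -1.6]
finger_gap: 0.015
grasp_force: 58.7
```

```bash
python3 - <<'E'
from h import *
from rig import bot,vision
import pickle
# better stand view now that the arm has moved
d={n:vision.capture(n) for n in("scene","top")};pickle.dump(d,open("cap1.pkl","wb"))
s=d["scene"]["color"];t=d["top"]["color"]
M=np.vstack([cv2.resize(s[190:260,330:430],(800,560),interpolation=2)])
cv2.imwrite("pics/st1.png",M)
cv2.imwrite("pics/full1.png",np.hstack([cv2.resize(s,(400,300)),cv2.resize(t,(400,300))]))
go(bot,(442.7,-166),162,160.9)
E
```

```text
t 3.3 pos [ 442.5 -165.9  161.1] F [-0.1  0.3 -1.4] q6 2.96 gap 14.7
 shift [ 0.0013  0.0001 -0.0045] turn [-0.      0.      0.0001]
```

View pics/st1.png

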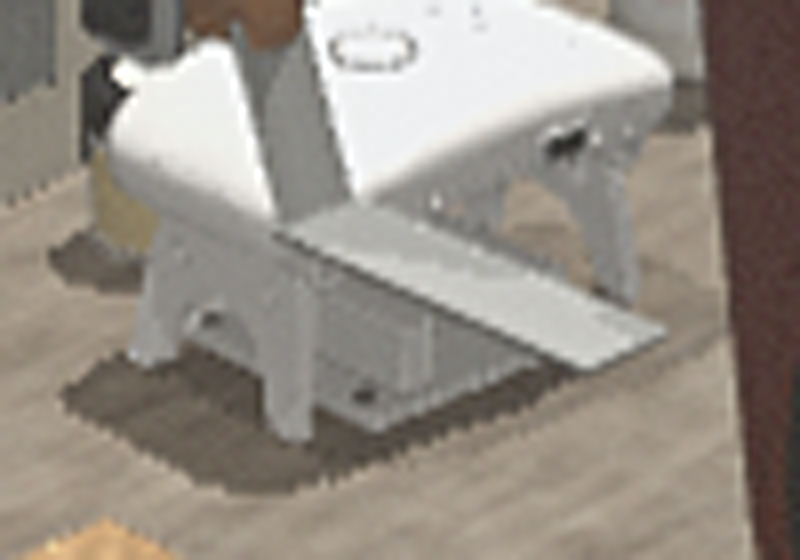

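The crop shows the lifter gripped and level. Its blade hides the far rail, and the near base-plate corner is at crop (375,430).

Call:
apply_moves:
  motion:
    - {"x":0,"y":0,"z":0,"rx":0,"ry":0,"rz":-0.9,"grip":1}
    - {"x":0,"y":0,"z":0,"rx":0,"ry":0,"rz":-0.9,"grip":1}
    - {"x":0,"y":0,"z":0,"rx":0,"ry":0,"rz":-0.9,"grip":1}
    - {"x":0,"y":0,"z":0,"rx":0,"ry":0,"rz":-0.9,"grip":1}
    - {"x":0,"y":0,"z":0,"rx":0,"ry":0,"rz":-0.9,"grip":1}

```text
clock: 3.8
eef_pos: [0.4415, -0.1654, 0.1597]
eef_rot: [-3.069, -0.659, 0.004]
contact_force: [-0.1, 0.1, -0.9]
finger_gap: 0.015
grasp_force: 58.7
```

Call:
apply_moves:
  motion:
    - {"x":0,"y":0,"z":0,"rx":0,"ry":0,"rz":-0.6,"grip":1}
    - {"x":0,"y":0,"z":0,"rx":0,"ry":0,"rz":-0.6,"grip":1}
    - {"x":0,"y":0,"z":0,"rx":0,"ry":0,"rz":-0.6,"grip":1}
    - {"x":0,"y":0,"z":0,"rx":0,"ry":0,"rz":-0.6,"grip":1}
    - {"x":0,"y":0,"z":0,"rx":0,"ry":0,"rz":-0.6,"grip":1}

```text
clock: 4.3
eef_pos: [0.4415, -0.1654, 0.1596]
eef_rot: [-2.614, -1.737, 0.002]
contact_force: [-0.2, -0.0, -1.2]
finger_gap: 0.0149
grasp_force: 58.7
```

```bash
python3 - <<'E'
from h import *
from rig import bot
go(bot,(374.3,-36.7),160,-23.8)
E
```

```text
t 4.3 pos [ 441.5 -165.4  159.6] F [-0.2 -0.  -1.2] q6 1.45 gap 14.9
 shift [ 4.631e-01 -5.593e-01  2.000e-04] turn [-0.0007 -0.0009 -0.4944]
```

Call:
apply_moves:
  motion:
    - {"x":0.1,"y":-0.12,"z":0,"rx":0,"ry":0,"rz":-0.494,"grip":1}
    - {"x":0.2,"y":-0.24,"z":0,"rx":0,"ry":0,"rz":-0.494,"grip":1}
    - {"x":0.32,"y":-0.38,"z":0,"rx":0,"ry":0,"rz":-0.494,"grip":1}
    - {"x":0.42,"y":-0.5,"z":0,"rx":0,"ry":0,"rz":-0.494,"grip":1}
    - {"x":0.463,"y":-0.559,"z":0,"rx":0,"ry":0,"rz":-0.494,"grip":1}

```text
clock: 4.8
eef_pos: [0.3733, -0.0346, 0.1598]
eef_rot: [-1.794, -2.574, 0.001]
contact_force: [0.7, 0.3, -1.0]
finger_gap: 0.0151
grasp_force: 58.8
```

Call:
apply_moves:
  motion:
    - {"x":0,"y":0,"z":0,"rx":0,"ry":0,"rz":-0.245,"grip":1}
    - {"x":0,"y":0,"z":0,"rx":0,"ry":0,"rz":-0.245,"grip":1}
    - {"x":0,"y":0,"z":0,"rx":0,"ry":0,"rz":-0.245,"grip":1}
    - {"x":0,"y":0,"z":0,"rx":0,"ry":0,"rz":-0.245,"grip":1}
    - {"x":0,"y":0,"z":0,"rx":0,"ry":0,"rz":-0.245,"grip":1}

```text
clock: 5.3
eef_pos: [0.375, -0.0365, 0.16]
eef_rot: [-0.728, -3.053, -0.0]
contact_force: [0.1, -0.6, -0.9]
finger_gap: 0.0149
grasp_force: 58.8
```

Call:
apply_moves:
  motion:
    - {"x":0,"y":0,"z":0,"rx":0,"ry":0,"rz":-0.01,"grip":1}
    - {"x":0,"y":0,"z":0,"rx":0,"ry":0,"rz":-0.01,"grip":1}

```text
clock: 5.5
eef_pos: [0.3751, -0.0366, 0.1602]
eef_rot: [-0.689, -3.062, -0.0]
contact_force: [-0.7, 0.5, -1.9]
finger_gap: 0.0151
grasp_force: 58.8
```

```bash
python3 - <<'E'
from h import *
from rig import bot,vision
import pickle
d={n:vision.capture(n) for n in("scene","top")};pickle.dump(d,open("cap2.pkl","wb"))
s=d["scene"]["color"];t=d["top"]["color"]
go(bot,(374.3,-36.7),76,-23.8)
M=np.zeros((600,800,3),np.uint8)
M[:,:]=cv2.resize(s[190:265,330:430],(800,600),interpolation=2)
cv2.imwrite("pics/st2.png",M)
M[:300,:400]=cv2.resize(t,(400,300),interpolation=cv2.INTER_AREA);M[:300,400:]=cv2.resize(s,(400,300),interpolation=cv2.INTER_AREA)
M[300:]=cv2.resize(t[140:290,165:365],(800,600),interpolation=2)[:300]
cv2.imwrite("pics/ap.png",M)
E
```

```text
t 5.6 pos [375.5 -36.7 160.6] F [ 0.1  0.9 -1.8] q6 0.15 gap 15.3
 shift [ 0.0046 -0.0024  0.423 ] turn [-0.0001 -0.0006 -0.0093]
```

View pics/st2.png

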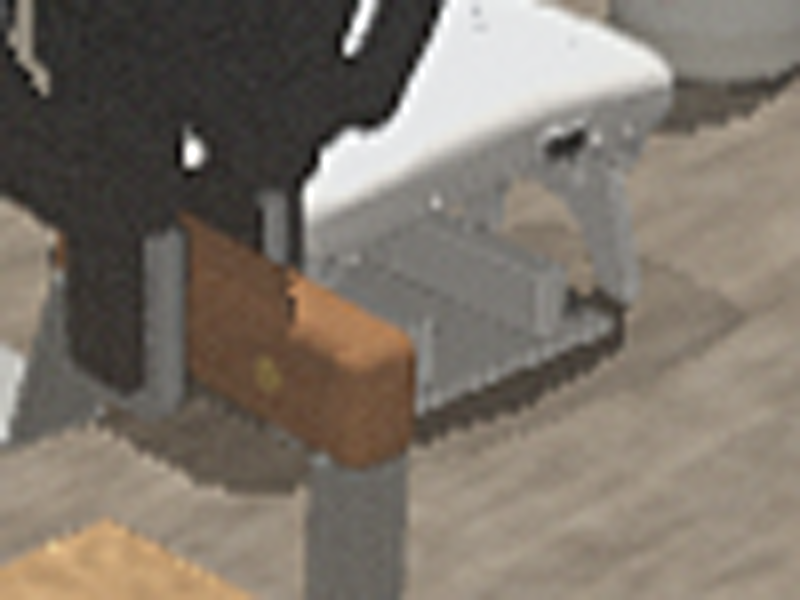

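View pics/ap.png

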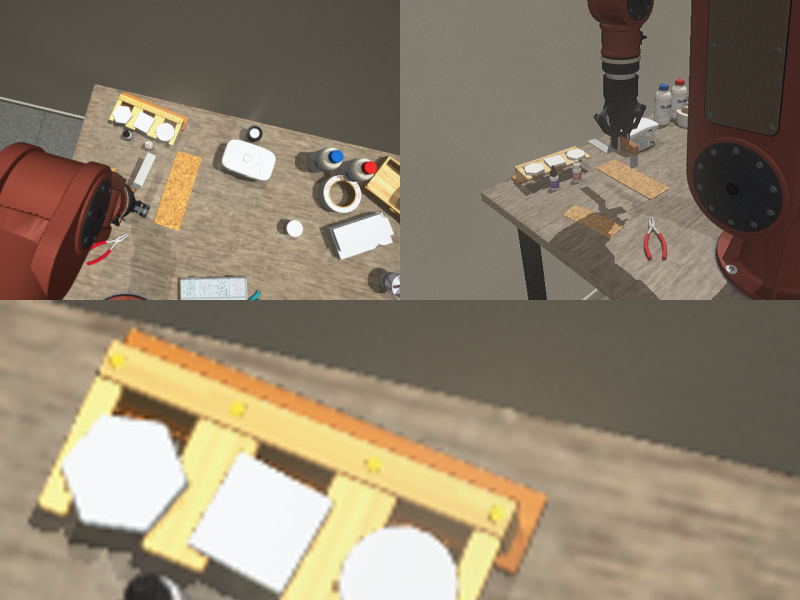

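The stand crop shows the far rail's front-top edge from (532,283) to (562,262) and the far plate corner at (622,318). The overview shows the blade pointing at the round bay with the castings and bottles undisturbed.

```bash
python3 - <<'E'
import pickle
from h import *
from rig import bot
d=pickle.load(open("cap2.pkl","rb"));s=d["scene"];t=d["top"]
q=lambda u,v:(330+u/8,190+v/8)
for n,uv,z in (("plateL(-37.5,42)",(375,424),4),("plateL z0",(375,432),0),("plateR(-37.5,-42)",(622,310),4),("plateR z0",(622,322),0),("railR -18",(532,283),22),("railR -28",(562,262),22)):
    print(n,np.round(plane(s,[q(*uv)],z/1000)*1000,1))
st=bot.get_state();zb=st["eef_pos"][2]-.039+.003;print(zb)
im=t["color"];H,S,V=cv2.split(cv2.cvtColor(im,cv2.COLOR_BGR2HSV))
w=((S<60)&(V>130)).astype(np.uint8);w[:240]=0;w[310:]=0;w[:,:205]=0;w[:,255:]=0
w=cv2.morphologyEx(w,cv2.MORPH_OPEN,np.ones((5,5)))
for k in comps(w,100): 
    P=plane(t,k,zb);print(cv2.boundingRect(k),rect(P)); 
    a=np.radians(-23.8-.0);ex=np.array([np.cos(a),np.sin(a)]);ey=np.array([-ex[1],ex[0]]);Q=P*1000-st["eef_pos"][:2]*1000
    print("tip x",(Q@ex).max(),"y range",(Q@ey).min(),(Q@ey).max())
# bottle from scene: bodies
im=s["color"];H,S,V=cv2.split(cv2.cvtColor(im,cv2.COLOR_BGR2HSV))
w=(((H>165)|(H<6))&(S>70)&(V>90)).astype(np.uint8);w[:,:265]=0;w[:,305:]=0;w[:250]=0;w[300:]=0
for k in comps(w,20): print("pink",cv2.boundingRect(k), rect(plane(s,k,.025)))
E
```

```text
plateL(-37.5,42) [[ 451.1 -287.3]]
plateL z0 [[ 452.5 -290.4]]
plateR(-37.5,-42) [[ 422.1 -371.6]]
plateR z0 [[ 422.4 -372.8]]
railR -18 [[ 434.3 -341.5]]
railR -28 [[ 432.4 -355.8]]
0.1245974744616819
(205, 240, 50, 59) (array([455.1, -67.9]), array([77.8, 91. ]), 88.6)
tip x 142.1951539483774 y range -31.599500955523403 56.929739401342545
pink (276, 276, 14, 13) (array([514.2, -52.7]), array([22. , 37.8]), 33.6)
```

```bash
python3 - <<'E'
import pickle
from h import *
from rig import bot
d=pickle.load(open("cap2.pkl","rb"));s=d["scene"];t=d["top"]
st=bot.get_state();zb=st["eef_pos"][2]-.039+.003
a=np.radians(-22.1);ex=np.array([np.cos(a),np.sin(a)]);ey=np.array([-ex[1],ex[0]]);o=st["eef_pos"][:2]*1000
im=t["color"];hsv=cv2.cvtColor(im,cv2.COLOR_BGR2HSV)
pred=lambda x,y:proj(t,[np.r_[(o+x*ex+y*ey)/1000,zb]])[0]
c=pred(90,0);print("blade pix",c,hsv[int(c[1]),int(c[0])],"wood",hsv[int(pred(90,30)[1]),int(pred(90,30)[0])])
for x in (60,80,100,115): # cross-section intensity profile
    print(x,[int(im[int(round(v)),int(round(u)),0]) for y in range(-24,25,3) for u,v in [pred(x,y)]])
print("long",[(x,int(im[int(round(v)),int(round(u)),0])) for x in range(105,141,3) for u,v in [pred(x,0)]])
for uv in ((237,228),(238,230)): print(plane(t,[uv],.07)*1000)
B=(588.6,-59.15)
b=np.radians(-23.8);rx=np.array([np.cos(b),np.sin(b)]);ry=np.array([-rx[1],rx[0]]);C=np.array(B)-66*ry
for n,P in (("tip",plane(t,[(237,229)],.07)),("scene tip",plane(s,[(180+.3*342,225+.3*95)],.07)),("scene base",plane(s,[(180+.3*343,225+.3*216)],0.0))):
    e=P[0]*1000-C;print(n,e@rx,e@ry)
E
```

```text
blade pix [230.65233557 266.32965307] [ 39   8 228] wood [ 18  54 166]
60 [129, 128, 123, 108, 225, 226, 225, 223, 222, 222, 219, 202, 79, 84, 86, 83, 130]
80 [138, 141, 141, 179, 224, 225, 224, 223, 221, 220, 220, 110, 84, 90, 89, 86, 129]
100 [139, 134, 135, 219, 224, 223, 222, 221, 220, 219, 213, 98, 93, 92, 93, 92, 139]
115 [117, 116, 122, 224, 224, 224, 221, 222, 221, 220, 181, 130, 125, 123, 123, 130, 135]
long [(105, 220), (108, 221), (111, 221), (114, 222), (117, 222), (120, 221), (123, 221), (126, 209), (129, 120), (132, 114), (135, 85), (138, 110)]
[[528.97724809 -73.39723865]]
[[525.51164375 -75.07276176]]
tip -50.372010782173895 28.218322980188994
scene tip -57.623651389248565 30.62196529627349
scene base -56.810205413664534 33.807498709919265
```

Call:
apply_moves:
  motion:
    - {"x":0.005,"y":-0.002,"z":0.2,"rx":0,"ry":0,"rz":-0.009,"grip":1}
    - {"x":0.005,"y":-0.002,"z":0.4,"rx":0,"ry":0,"rz":-0.009,"grip":1}
    - {"x":0.005,"y":-0.002,"z":0.42,"rx":0,"ry":0,"rz":-0.009,"grip":1}
    - {"x":0.005,"y":-0.002,"z":0.42,"rx":0,"ry":0,"rz":-0.009,"grip":1}
    - {"x":0.005,"y":-0.002,"z":0.42,"rx":0,"ry":0,"rz":-0.009,"grip":1}

```text
clock: 6.1
eef_pos: [0.376, -0.0371, 0.0787]
eef_rot: [0.647, 3.073, -0.0]
contact_force: [1.0, 0.6, -0.6]
finger_gap: 0.0148
grasp_force: 58.7
```

```bash
cat > meas.py <<'E'
import pickle,sys
from h import *
from rig import bot,vision
t=vision.capture("top");pickle.dump(t,open("cap3.pkl","wb"))
go(bot,(374.3,-36.7),76,-23.8)
st=bot.get_state();zb=st["eef_pos"][2]-.039+.003
im=t["color"];H,S,V=cv2.split(cv2.cvtColor(im,cv2.COLOR_BGR2HSV))
w=((S<30)&(V>180)).astype(np.uint8)
c=proj(t,[np.r_[st["eef_pos"][:2]+np.array([.915,-.404])*.09,zb]])[0]
n,L=cv2.connectedComponents(w);l=L[int(c[1]),int(c[0])];k=comps(L==l)[0]
P=plane(t,k,zb);r=rect(P);print("blade",r)
B=np.array((588.6,-59.15));b=np.radians(-23.8);rx=np.array([np.cos(b),np.sin(b)]);ry=np.array([-rx[1],rx[0]]);C=B-66*ry
E=P*1000-C;e=np.array(r[0])-C;print("blade centre in bay",e@rx,e@ry,"tip",(E@rx).max())
f=st["eef_pos"][:2]*1000-C;print("tcp in bay",f@rx,f@ry)
E
python3 meas.py
```

```text
t 6.15 pos [376.3 -37.2  78.9] F [ 0.1  0.5 -0.5] q6 0.12 gap 15.3
 shift [ 0.0103 -0.002   0.0145] turn [0.0001 0.0007 0.0001]
blade (array([454.1, -70. ]), array([23.5, 84.8]), 66.7)
blade centre in bay -118.68360886037797 1.7958452444329387 tip -76.26735503070188
tcp in bay -203.07736248639372 0.46018933129537476
```

Call:
apply_moves:
  motion:
    - {"x":0,"y":-0.01,"z":0.02,"rx":0,"ry":0,"rz":0.002,"grip":1}
    - {"x":0,"y":-0.01,"z":0.02,"rx":0,"ry":0,"rz":0.002,"grip":1}
    - {"x":-0.06,"y":-0.01,"z":0.02,"rx":0,"ry":0,"rz":0.002,"grip":1}
    - {"x":-0.06,"y":-0.01,"z":0.02,"rx":0,"ry":0,"rz":0.002,"grip":1}
    - {"x":-0.06,"y":-0.01,"z":0.02,"rx":0,"ry":0,"rz":0.002,"grip":1}

```text
clock: 6.65
eef_pos: [0.3858, -0.0437, 0.0736]
eef_rot: [0.657, 3.072, -0.0]
contact_force: [-0.6, 0.1, -0.7]
finger_gap: 0.0152
grasp_force: 58.7
```

```bash
python3 meas.py
```

```text
t 6.7 pos [385.3 -43.6  73.5] F [-0.2  0.4 -1.2] q6 0.12 gap 15.0
 shift [ 0.0644  0.0087 -0.0125] turn [-0.     -0.0001 -0.0019]
blade (array([464.3, -77.3]), array([23.2, 84.3]), 66.0)
blade centre in bay -106.40513958493732 -0.7671983080764093 tip -64.24741653807696
tcp in bay -192.25932157062553 -1.7518734010358712
```

Call:
apply_moves:
  motion:
    - {"x":-0.06,"y":0,"z":0,"rx":0,"ry":0,"rz":0,"grip":1}
    - {"x":-0.12,"y":0,"z":0,"rx":0,"ry":0,"rz":0,"grip":1}
    - {"x":-0.18,"y":0,"z":0,"rx":0,"ry":0,"rz":0,"grip":1}
    - {"x":-0.24,"y":0,"z":0,"rx":0,"ry":0,"rz":0,"grip":1}
    - {"x":-0.24,"y":0,"z":0,"rx":0,"ry":0,"rz":0,"grip":1}

```text
clock: 7.2
eef_pos: [0.4313, -0.0641, 0.0736]
eef_rot: [0.657, 3.07, -0.0]
contact_force: [0.7, 0.7, -1.0]
finger_gap: 0.0153
grasp_force: 58.7
```

```bash
python3 - <<'E'
from h import *
from rig import bot,vision
import pickle
t=vision.capture("top");pickle.dump(t,open("cap4.pkl","wb"));s=vision.capture("scene")
B=np.array((588.6,-59.15));b=np.radians(-23.8);rx=np.array([np.cos(b),np.sin(b)]);ry=np.array([-rx[1],rx[0]]);C=B-66*ry
p=C-97*rx-1.5*ry
go(bot,p,74,-23.8)
im=t["color"]
cv2.imwrite("pics/in.png",np.hstack([cv2.resize(im[160:280,200:320],(400,400),interpolation=2),cv2.resize(s["color"][220:320,220:320],(400,400),interpolation=2)]))
E
```

```text
t 7.3 pos [429.  -63.1  73.3] F [-0.4  0.2 -1.8] q6 0.11 gap 15.2
 shift [-0.2372  0.0043 -0.0038] turn [-0.     -0.0003 -0.0019]
```

View pics/in.png

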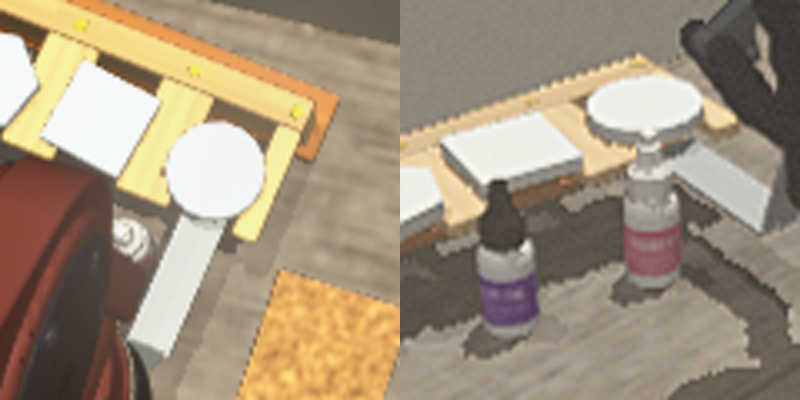

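The picture shows the blade centred in the bay at (190,280) and under the disc's front edge. The bottle at (130,235) is clear.

Call:
apply_moves:
  motion:
    - {"x":-0.06,"y":0.002,"z":0,"rx":0,"ry":0,"rz":0,"grip":1}
    - {"x":-0.12,"y":0.003,"z":0,"rx":0,"ry":0,"rz":0,"grip":1}
    - {"x":-0.18,"y":0.004,"z":0,"rx":0,"ry":0,"rz":0,"grip":1}
    - {"x":-0.23,"y":0.004,"z":0,"rx":0,"ry":0,"rz":0,"grip":1}
    - {"x":-0.23,"y":0.004,"z":0,"rx":0,"ry":0,"rz":0,"grip":1}

```text
clock: 7.8
eef_pos: [0.4732, -0.082, 0.0736]
eef_rot: [0.657, 3.071, -0.0]
contact_force: [0.6, 0.3, -2.5]
finger_gap: 0.0152
grasp_force: 58.7
```

Call:
apply_moves:
  motion:
    - {"x":0,"y":0,"z":-0.02,"rx":0,"ry":0,"rz":0,"grip":1}
    - {"x":0,"y":0,"z":-0.035,"rx":0,"ry":0,"rz":0,"grip":1}
    - {"x":0,"y":0,"z":-0.05,"rx":0,"ry":0,"rz":0,"grip":1}
    - {"x":0,"y":0,"z":-0.065,"rx":0,"ry":0,"rz":0,"grip":1}
    - {"x":0,"y":0,"z":-0.08,"rx":0,"ry":0,"rz":0,"grip":1}

```text
clock: 8.3
eef_pos: [0.4713, -0.0811, 0.0899]
eef_rot: [0.657, 3.072, -0.0]
contact_force: [-0.1, 0.9, -1.9]
finger_gap: 0.0151
grasp_force: 58.8
```

```bash
cat > cm.py <<'E'
# casting position on the lifter, from the top view
import pickle
from h import *
from rig import bot,vision
t=vision.capture("top");pickle.dump(t,open("cap5.pkl","wb"))
st=bot.get_state();X=Ro.from_rotvec(st["eef_rot"]).as_matrix()[:,0];a=np.arctan2(-X[1],-X[0])
print("pos",np.round(st["eef_pos"]*1000,1),"yaw",np.degrees(a).round(2),"tilt Z",Ro.from_rotvec(st["eef_rot"]).as_matrix()[:,2].round(3),"F",st["contact_force"].round(1))
z=max(st["eef_pos"][2]-.039+.003,.045)+.008
c=proj(t,[np.r_[st["eef_pos"][:2]+np.array([np.cos(a),np.sin(a)])*.097,z]])[0]
H,S,V=cv2.split(cv2.cvtColor(t["color"],cv2.COLOR_BGR2HSV))
w=((S<40)&(V>232)).astype(np.uint8);w=cv2.morphologyEx(w,cv2.MORPH_OPEN,cv2.getStructuringElement(2,(13,13)))
n,L=cv2.connectedComponents(w);k=comps(L==L[int(c[1]),int(c[0])])[0]
r=rect(plane(t,k,z));e=np.array(r[0])-st["eef_pos"][:2]*1000
print("disc",r,"in lifter frame",(e@[np.cos(a),np.sin(a)]).round(1),(e@[-np.sin(a),np.cos(a)]).round(1))
E
python3 cm.py
```

```text
pos [471.6 -81.2  90.3] yaw -24.13 tilt Z [ 0.001 -0.    -1.   ] F [ 0.5  0.3 -2.2]
disc (array([ 561.3, -123.9]), array([37.9, 50.2]), 77.6) in lifter frame 99.3 -2.2
```

Call:
apply_moves:
  motion:
    - {"x":0,"y":0,"z":-0.03,"rx":0,"ry":0,"rz":0,"grip":1}
    - {"x":0,"y":0,"z":-0.1,"rx":0,"ry":0,"rz":0,"grip":1}
    - {"x":0,"y":0,"z":-0.17,"rx":0,"ry":0,"rz":0,"grip":1}
    - {"x":0,"y":0,"z":-0.22,"rx":0,"ry":0,"rz":0,"grip":1}
    - {"x":0,"y":0,"z":-0.25,"rx":0,"ry":0,"rz":0,"grip":1}

```text
clock: 8.85
eef_pos: [0.4717, -0.0813, 0.1405]
eef_rot: [0.657, 3.071, -0.0]
contact_force: [0.3, 0.0, -0.9]
finger_gap: 0.015
grasp_force: 58.8
```

```bash
sed -i 's/V>232/V>200/;s/(13,13)/(19,19)/' cm.py; python3 cm.py; python3 - <<'E'
from h import *
from rig import bot,vision
t=vision.capture("top")["color"];s=vision.capture("scene")["color"]
cv2.imwrite("pics/up.png",np.hstack([cv2.resize(t[150:290,190:330],(400,400),interpolation=2),cv2.resize(s[180:320,210:350],(400,400),interpolation=2)]))
go(bot,(283.9,-267),138,-21.7)
E
```

```text
pos [472.  -81.4 141. ] yaw -24.13 tilt Z [ 0.002 -0.001 -1.   ] F [ 0.7 -0.9 -0.1]
disc (array([ 562.6, -120.6]), array([43.7, 51.3]), 89.1) in lifter frame 98.7 1.3
t 9.0 pos [471.5 -81.2 139.6] F [-0.2  0.9 -2.5] q6 0.1 gap 15.3
 shift [ 0.4762 -1.2311  0.0078] turn [ 0.      0.0001 -0.0135]
```

View pics/up.png

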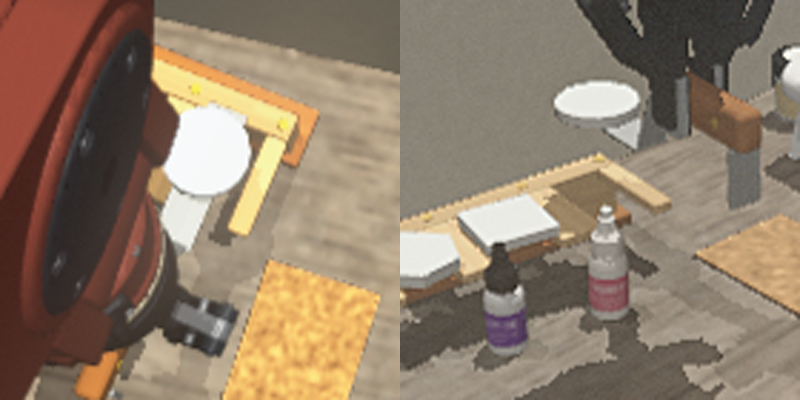

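The picture shows the disc lying flat on the blade at (205,150), the rack bay empty, and everything else in place.

Call:
apply_moves:
  motion:
    - {"x":0.012,"y":-0.03,"z":0,"rx":0,"ry":0,"rz":0,"grip":1}
    - {"x":0.035,"y":-0.09,"z":0,"rx":0,"ry":0,"rz":0,"grip":1}
    - {"x":0.066,"y":-0.17,"z":0,"rx":0,"ry":0,"rz":0,"grip":1}
    - {"x":0.097,"y":-0.25,"z":0,"rx":0,"ry":0,"rz":0,"grip":1}
    - {"x":0.128,"y":-0.33,"z":0,"rx":0,"ry":0,"rz":0,"grip":1}

```text
clock: 9.5
eef_pos: [0.4195, -0.1317, 0.1391]
eef_rot: [-0.657, -3.071, 0.0]
contact_force: [-0.4, 0.4, -2.0]
finger_gap: 0.0156
grasp_force: 58.8
```

Call:
apply_moves:
  motion:
    - {"x":0.031,"y":-0.08,"z":0,"rx":0,"ry":0,"rz":0,"grip":1}
    - {"x":0.062,"y":-0.16,"z":0,"rx":0,"ry":0,"rz":0,"grip":1}
    - {"x":0.093,"y":-0.24,"z":0,"rx":0,"ry":0,"rz":0,"grip":1}
    - {"x":0.124,"y":-0.32,"z":0,"rx":0,"ry":0,"rz":0,"grip":1}
    - {"x":0.155,"y":-0.4,"z":0,"rx":0,"ry":0,"rz":0,"grip":1}

```text
clock: 10.0
eef_pos: [0.3584, -0.1919, 0.1391]
eef_rot: [-0.657, -3.071, -0.0]
contact_force: [0.0, -1.0, -1.0]
finger_gap: 0.0152
grasp_force: 58.8
```

Call:
apply_moves:
  motion:
    - {"x":0.031,"y":-0.08,"z":0,"rx":0,"ry":0,"rz":-0.002,"grip":1}
    - {"x":0.062,"y":-0.16,"z":0,"rx":0,"ry":0,"rz":-0.005,"grip":1}
    - {"x":0.093,"y":-0.24,"z":0,"rx":0,"ry":0,"rz":-0.008,"grip":1}
    - {"x":0.124,"y":-0.31,"z":0,"rx":0,"ry":0,"rz":-0.011,"grip":1}
    - {"x":0.145,"y":-0.37,"z":0,"rx":0,"ry":0,"rz":-0.013,"grip":1}

```text
clock: 10.5
eef_pos: [0.3016, -0.2473, 0.1391]
eef_rot: [-0.594, -3.084, -0.001]
contact_force: [-0.8, -0.3, -2.3]
finger_gap: 0.0145
grasp_force: 58.8
```

```bash
python3 - <<'E'
from h import *
from rig import bot
go(bot,(283.9,-267),138,-21.7)
E
```

```text
t 10.5 pos [ 301.6 -247.3  139.1] F [-0.8 -0.3 -2.3] q6 -0.49 gap 14.5
 shift [ 0.0454 -0.1244  0.0057] turn [ 0.0001 -0.0003 -0.0007]
```

Call:
apply_moves:
  motion:
    - {"x":0.02,"y":-0.06,"z":0,"rx":0,"ry":0,"rz":0,"grip":1}
    - {"x":0.036,"y":-0.1,"z":0,"rx":0,"ry":0,"rz":0,"grip":1}
    - {"x":0.04,"y":-0.115,"z":0.02,"rx":0,"ry":0,"rz":0,"grip":1}
    - {"x":0.04,"y":-0.115,"z":0.06,"rx":0,"ry":0,"rz":0,"grip":1}
    - {"x":0.04,"y":-0.115,"z":0.1,"rx":0,"ry":0,"rz":0,"grip":1}

```text
clock: 11.0
eef_pos: [0.2873, -0.265, 0.1187]
eef_rot: [-0.594, -3.085, -0.0]
contact_force: [1.2, -0.4, -2.3]
finger_gap: 0.0153
grasp_force: 58.8
```

Call:
apply_moves:
  motion:
    - {"x":0,"y":0,"z":0.05,"rx":0,"ry":0,"rz":0,"grip":1}
    - {"x":0,"y":0,"z":0.11,"rx":0,"ry":0,"rz":0,"grip":1}
    - {"x":0,"y":0,"z":0.17,"rx":0,"ry":0,"rz":0,"grip":1}
    - {"x":0,"y":0,"z":0.22,"rx":0,"ry":0,"rz":0,"grip":1}
    - {"x":0,"y":0,"z":0.25,"rx":0,"ry":0,"rz":0,"grip":1}

```text
clock: 11.5
eef_pos: [0.2871, -0.2647, 0.0683]
eef_rot: [-0.593, -3.084, -0.002]
contact_force: [-0.5, -0.6, -1.5]
finger_gap: 0.0152
grasp_force: 58.8
```

Call:
apply_moves:
  motion:
    - {"x":0,"y":0,"z":0,"rx":0,"ry":0,"rz":0,"grip":1}
    - {"x":0,"y":0,"z":0,"rx":0,"ry":0,"rz":0,"grip":1}

```text
clock: 11.7
eef_pos: [0.2874, -0.2654, 0.0696]
eef_rot: [-0.594, -3.085, -0.0]
contact_force: [-0.5, -0.3, -1.9]
finger_gap: 0.0148
grasp_force: 58.8
```

```bash
sed -i 's/max(\(.*\),.045)/\1/' cm.py; python3 cm.py; python3 - <<'E'
import pickle
from h import *
from rig import bot,vision
go(bot,(283.9,-267),67,-21.7)
s=vision.capture("scene");t=vision.capture("top");pickle.dump((s,t),open("cap6.pkl","wb"))
cv2.imwrite("pics/pre.png",np.hstack([cv2.resize(t["color"][180:320,310:450],(400,400),interpolation=2),cv2.resize(s["color"][180:280,330:430],(400,400),interpolation=2)]))
E
```

```text
pos [ 287.5 -265.5   69.8] yaw -21.79 tilt Z [ 0. -0. -1.] F [-0.1 -0.4 -1.2]
disc (array([ 379.4, -298.5]), array([49.3, 48.9]), 24.3) in lifter frame 97.5 3.5
t 11.75 pos [ 287.5 -265.5   69.8] F [-0.1 -0.4 -1.2] q6 -0.55 gap 15.2
 shift [ 0.0142 -0.0136  0.0138] turn [-0.0001  0.0001 -0.0005]
```

View pics/pre.png

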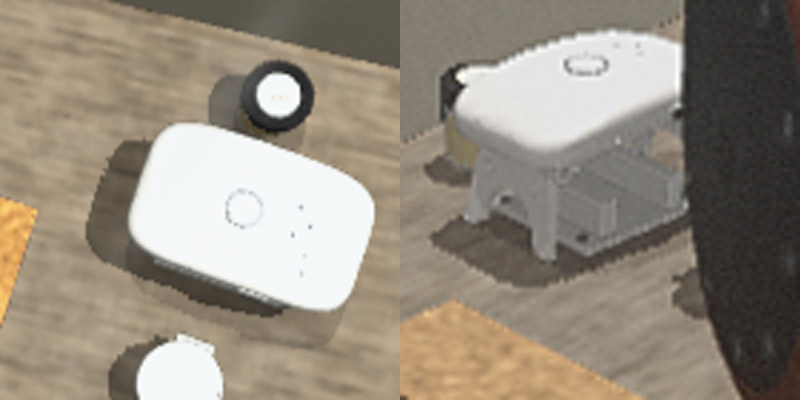

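The picture shows the disc on the blade at (180,385), just in front of the lamp, with the lamp and jar undisturbed. I have used all 10 views, so I refine the stand position numerically.

```bash
python3 - <<'E'
import pickle
from h import *
s,t=pickle.load(open("cap6.pkl","rb"))
print("cams",ray(t,[(0,0)])[0].round(3),ray(s,[(0,0)])[0].round(3))
a=np.radians(-21.7);ex=np.array([np.cos(a),np.sin(a)]);ey=np.array([-ex[1],ex[0]]);C=np.array([475,-342.5])
g=cv2.cvtColor(t["color"],cv2.COLOR_BGR2GRAY).astype(np.float32)
def samp(c,g,x,y,z):
    P=C+np.outer(x,ex)+np.outer(y,ey);uv=proj(c,np.c_[P/1000,np.full(len(P),z/1000)]).astype(np.float32)
    return cv2.remap(g,uv[:,0].reshape(1,-1),uv[:,1].reshape(1,-1),1)[0].astype(int)
xs=np.arange(-64,-24,2.)
print("x ",xs.astype(int))
for z,ys in ((22,(-23,23)),(4,(-36,0,36))):
    for y in ys: print(z,y,samp(t,g,xs,np.full(len(xs),y*1.),z))
# rail fronts: across y at x=-34, z=18 (front faces), both cameras
y=np.arange(-50,51,2.)
print("y ",y.astype(int))
for z in (12,18): print("top",z,samp(t,g,np.full(len(y),-34.),y,z))
# lamp outline edges at z=49..80 in stand frame, strong mask
H,S,V=cv2.split(cv2.cvtColor(t["color"],cv2.COLOR_BGR2HSV))
w=((S<40)&(V>215)).astype(np.uint8);w=cv2.morphologyEx(w,cv2.MORPH_OPEN,np.ones((5,5)))
k=[k for k in comps(w,300) if cv2.pointPolygonTest(k,(398,256),False)>0][0]
for z in (.049,.06,.07,.08):
    P=plane(t,k,z)*1000-C;X=P@ex;Y=P@ey;m=abs(Y)<25;n=abs(X)<15
    print(z,"x",X[m].min().round(1),X[m].max().round(1),"y",Y[n].min().round(1),Y[n].max().round(1))
E
```

```text
cams [ 0.375 -0.193  0.964] [0.017 0.661 0.554]
x  [-64 -62 -60 -58 -56 -54 -52 -50 -48 -46 -44 -42 -40 -38 -36 -34 -32 -30
 -28 -26]
22 -23 [123 117 122 123 121 122 124 115  70  63  63  62  63 116 172 195 240 247
 247 247]
22 23 [149 137 125 123 125 125 122  78  65  65  64  64  76 105 136 203 241 247
 248 247]
4 -36 [149 138 123 118 121 122 124 127 130 119  70  60  59  61  95 129 184 240
 247 247]
4 0 [152 146 135 126 125 122 113  73  61  61  62  63  63  68  96 127 202 242
 247 247]
4 36 [146 141 142 140 132 133 135 126  81  71  69  66  65  74 110 123 194 241
 246 247]
y  [-50 -48 -46 -44 -42 -40 -38 -36 -34 -32 -30 -28 -26 -24 -22 -20 -18 -16
 -14 -12 -10  -8  -6  -4  -2   0   2   4   6   8  10  12  14  16  18  20
  22  24  26  28  30  32  34  36  38  40  42  44  46  48  50]
top 12 [135 134 130 127 136 142 134 151 146 164 178 174 191 165 202 189 145 202
 169 149 152 148 152 160 149 160 160 156 161 158 159 161 156 165 154 146
 160 151 158 156 160 165 152 156 142 141 131 118 106  93  91]
top 18 [149 161 167 159 167 169 165 177 171 175 190 178 201 179 189 197 174 195
 180 176 184 178 181 191 179 190 190 186 194 187 191 190 187 195 186 174
 189 181 192 184 191 193 186 187 175 171 157 150 134 116 109]
0.049 x -37.2 49.6 y -71.7 67.5
0.06 x -38.5 47.2 y -69.7 67.9
0.07 x -39.7 45.1 y -67.8 68.3
0.08 x -40.9 42.9 y -65.9 68.6
```

Call:
apply_moves:
  motion:
    - {"x":-0.02,"y":-0.008,"z":0.005,"rx":0,"ry":0,"rz":0,"grip":1}
    - {"x":-0.06,"y":-0.018,"z":0.01,"rx":0,"ry":0,"rz":0,"grip":1}
    - {"x":-0.11,"y":-0.026,"z":0.015,"rx":0,"ry":0,"rz":0,"grip":1}
    - {"x":-0.16,"y":-0.026,"z":0.015,"rx":0,"ry":0,"rz":0,"grip":1}
    - {"x":-0.21,"y":-0.026,"z":0.015,"rx":0,"ry":0,"rz":0,"grip":1}

```text
clock: 12.35
eef_pos: [0.3255, -0.2863, 0.0664]
eef_rot: [0.594, 3.085, -0.0]
contact_force: [-0.5, 0.1, -0.9]
finger_gap: 0.0153
grasp_force: 58.8
```

```bash
python3 - <<'E'
from h import *
from rig import bot,vision
go(bot,(383.4,-309.3),67,-21.7)
E
```

```text
t 12.35 pos [ 325.5 -286.3   66.4] F [-0.5  0.1 -0.9] q6 -0.51 gap 15.3
 shift [-0.3116  0.0007 -0.0027] turn [ 0.      0.     -0.0005]
```

Call:
apply_moves:
  motion:
    - {"x":-0.05,"y":0,"z":0,"rx":0,"ry":0,"rz":0,"grip":1}
    - {"x":-0.1,"y":0,"z":0,"rx":0,"ry":0,"rz":0,"grip":1}
    - {"x":-0.15,"y":0,"z":0,"rx":0,"ry":0,"rz":0,"grip":1}
    - {"x":-0.2,"y":0,"z":0,"rx":0,"ry":0,"rz":0,"grip":1}
    - {"x":-0.24,"y":0,"z":0,"rx":0,"ry":0,"rz":0,"grip":1}

```text
clock: 12.85
eef_pos: [0.3699, -0.304, 0.0665]
eef_rot: [0.594, 3.085, -0.0]
contact_force: [0.3, -0.2, -0.9]
finger_gap: 0.0154
grasp_force: 58.8
```

Call:
apply_moves:
  motion:
    - {"x":-0.03,"y":0,"z":0,"rx":0,"ry":0,"rz":0,"grip":1}
    - {"x":-0.055,"y":0,"z":0,"rx":0,"ry":0,"rz":0,"grip":1}
    - {"x":-0.07,"y":0,"z":0,"rx":0,"ry":0,"rz":0,"grip":1}
    - {"x":-0.07,"y":0,"z":0,"rx":0,"ry":0,"rz":0,"grip":1}
    - {"x":-0.07,"y":0,"z":0,"rx":0,"ry":0,"rz":0,"grip":1}

```text
clock: 13.35
eef_pos: [0.3818, -0.3086, 0.0665]
eef_rot: [-0.594, -3.085, -0.0]
contact_force: [-0.0, 0.0, -1.8]
finger_gap: 0.0153
grasp_force: 58.8
```

```bash
python3 - <<'E'
from h import *
from rig import bot,vision
go(bot,(383.4,-309.3),52,-21.7)
s=vision.capture("scene")
# is the disc visible under the lamp?  white in the box of the opening
g=s["color"][205:245,365:410]; print((g.min(2)>200).sum())
E
```

```text
t 13.35 pos [ 381.8 -308.6   66.5] F [-0.   0.  -1.8] q6 -0.45 gap 15.3
 shift [-0.0089  0.      0.0724] turn [ 0.     -0.0001 -0.0006]
189
```

Call:
apply_moves:
  motion:
    - {"x":-0.009,"y":0,"z":0,"rx":0,"ry":0,"rz":0,"grip":1}
    - {"x":-0.009,"y":0,"z":0.015,"rx":0,"ry":0,"rz":0,"grip":1}
    - {"x":-0.009,"y":0,"z":0.03,"rx":0,"ry":0,"rz":0,"grip":1}
    - {"x":-0.009,"y":0,"z":0.04,"rx":0,"ry":0,"rz":0,"grip":1}
    - {"x":-0.009,"y":0,"z":0.05,"rx":0,"ry":0,"rz":0,"grip":1}

```text
clock: 13.9
eef_pos: [0.3836, -0.3094, 0.0562]
eef_rot: [-0.594, -3.085, -0.0]
contact_force: [1.0, -0.1, -0.4]
finger_gap: 0.0151
grasp_force: 58.8
```

Call:
apply_moves:
  motion:
    - {"x":0,"y":0,"z":0.01,"rx":0,"ry":0,"rz":0,"grip":1}
    - {"x":0,"y":0,"z":0.02,"rx":0,"ry":0,"rz":0,"grip":1}
    - {"x":0,"y":0,"z":0.025,"rx":0,"ry":0,"rz":0,"grip":1}
    - {"x":0,"y":0,"z":0.025,"rx":0,"ry":0,"rz":0,"grip":1}

```text
clock: 14.3
eef_pos: [0.3836, -0.3094, 0.0514]
eef_rot: [-0.594, -3.085, -0.0]
contact_force: [0.5, 0.4, -0.9]
finger_gap: 0.015
grasp_force: 58.8
```

```bash
python3 - <<'E'
from h import *
from rig import bot,vision
import pickle
go(bot,(383.4,-309.3),52,-21.7)
pickle.dump({n:vision.capture(n) for n in("scene","top")},open("cap7.pkl","wb"))
E
```

```text
t 14.3 pos [ 383.6 -309.4   51.4] F [ 0.5  0.4 -0.9] q6 -0.45 gap 15.0
 shift [ 0.0011  0.0001 -0.0031] turn [ 0.     -0.0001 -0.0005]
```

Call:
apply_moves:
  motion:
    - {"x":0.03,"y":0,"z":0,"rx":0,"ry":0,"rz":0,"grip":1}
    - {"x":0.09,"y":0,"z":0,"rx":0,"ry":0,"rz":0,"grip":1}
    - {"x":0.16,"y":0,"z":0,"rx":0,"ry":0,"rz":0,"grip":1}
    - {"x":0.23,"y":0,"z":0,"rx":0,"ry":0,"rz":0,"grip":1}
    - {"x":0.3,"y":0,"z":0,"rx":0,"ry":0,"rz":0,"grip":1}

```text
clock: 14.9
eef_pos: [0.3265, -0.2863, 0.0515]
eef_rot: [-0.594, -3.084, -0.0]
contact_force: [-0.3, 0.2, -1.6]
finger_gap: 0.0155
grasp_force: 58.8
```

Call:
apply_moves:
  motion:
    - {"x":0.07,"y":0,"z":0,"rx":0,"ry":0,"rz":0,"grip":1}
    - {"x":0.14,"y":0,"z":0,"rx":0,"ry":0,"rz":0,"grip":1}
    - {"x":0.2,"y":0,"z":0,"rx":0,"ry":0,"rz":0,"grip":1}
    - {"x":0.27,"y":0,"z":0,"rx":0,"ry":0,"rz":0,"grip":1}
    - {"x":0.3,"y":0,"z":0,"rx":0,"ry":0,"rz":0,"grip":1}

```text
clock: 15.4
eef_pos: [0.2707, -0.2638, 0.0515]
eef_rot: [-0.595, -3.084, -0.001]
contact_force: [-0.4, 0.7, -2.0]
finger_gap: 0.0155
grasp_force: 58.8
```

Call:
apply_moves:
  motion:
    - {"x":0,"y":0,"z":-0.1,"rx":0,"ry":0,"rz":0,"grip":1}
    - {"x":0,"y":0,"z":-0.3,"rx":0,"ry":0,"rz":0,"grip":1}
    - {"x":0,"y":0,"z":-0.5,"rx":0,"ry":0,"rz":0,"grip":1}
    - {"x":0,"y":0,"z":-0.55,"rx":0,"ry":0,"rz":0,"grip":1}
    - {"x":0,"y":0,"z":-0.55,"rx":0,"ry":0,"rz":0,"grip":1}

```text
clock: 15.9
eef_pos: [0.2729, -0.2659, 0.1626]
eef_rot: [0.594, 3.082, -0.004]
contact_force: [-0.6, 0.5, -1.0]
finger_gap: 0.0152
grasp_force: 59.0
```

```bash
python3 - <<'E'
from h import *
from rig import bot,vision
import pickle
d={n:vision.capture(n) for n in("scene","top")};pickle.dump(d,open("cap8.pkl","wb"))
go(bot,(442.7,-166),160,-60)
s=d["scene"];im=s["color"];p=pickle.load(open("cap2.pkl","rb"))["scene"]["color"]
a=np.radians(-21.7);ex=np.array([np.cos(a),np.sin(a)]);ey=np.array([-ex[1],ex[0]]);C=np.array([475,-342.5])
P=lambda x,y,z:np.r_[(C+x*ex+y*ey)/1000,z/1000]
print("expected disc top pts",proj(s,[P(26*np.cos(q),26*np.sin(q),30) for q in np.radians([180,150,120,210,240,90])]).round(0).tolist(),"bot front",proj(s,[P(-26,0,22)]).round(0))
print("rail corner",proj(s,[P(-34,28,22),P(-34,-28,22)]).round(1).tolist())
g=im.min(2)
for v in range(208,236): print(v,' '.join(f"{x:3d}" for x in g[v,362:416:2]))
E
```

```text
t 16.0 pos [ 271.9 -264.5  160.5] F [-0.3 -0.5 -0.9] q6 -0.58 gap 14.9
 shift [-0.6102  0.7742  0.0027] turn [ 1.000e-04 -3.000e-04  2.122e-01]
expected disc top pts [[387.0, 222.0], [381.0, 223.0], [374.0, 223.0], [391.0, 219.0], [391.0, 216.0], [368.0, 221.0]] bot front [[387. 225.]]
rail corner [[379.5, 231.0], [400.0, 222.7]]
208 226 227 227 225 228 227 226 228 228 228 228 211 184 159 133 123 127 123  77  46  51  51  50  41  45  50  49
209 225 226 227 228 228 228 228 228 228 231 210 183 158 134 128 126 120 118  87  68  55  54  48  40  44  54  44
210 224 226 229 228 227 228 227 230 229 223 184 152 131 129 126 123 117 113  97  91  44  56  46  44  49  49  45
211 224 225 228 227 228 227 228 228 221 192 151 133 126 123 129 116 123 116 110  90  54  55  50  47  46  49  39
212 224 225 225 226 228 228 230 218 193 158 127 122 130 130 124 115 122 120 118  90  49  50  47  48  51  42  48
213 219 224 225 227 228 230 227 193 154 123 128 126 126 127 118 100 126 128 114  84  52  55  51  46  46  44  54
214 216 223 224 226 226 223 195 155 127 128 126 150 126 114 111 114 124 126 130  96  47  47  47 
[... 1667 characters left out ...]
  46  49  46  46  46  46  43
230 130 122 124 131 119 118 115 117 121 117 111 109 111 109 109 104 112 116 126 115  58  44  51  53  49  50  40
231 126 126 126 128 114 116 118 118 112 123 126 101 111 109 112 109 102 116 129 111  57  49  48  54  44  51  47
232 127 124 127 135 118 113 112 115 114 124 121 108 110 110 106 107 109  99 113 120  62  43  51  47  43  44  45
233 125 124 129 132 115 117 115 113 116 127 124 112 109 107 109 111 105 115 133 119  59  45  44  46  38  41  53
234 124 126 125 131 104 114 117 114 116 132 122 107 107 109 112 107 114 132 123  55  51  48  43  43  49  52  41
235 127 129 122 131 107 105 117 116 114 130 121 113 112 106 110 111 123 121  56  62  53  50  47  51  40  39  45
```

```bash
python3 - <<'E'
from h import *
import pickle
s8=pickle.load(open("cap8.pkl","rb"))["scene"];s0=pickle.load(open("cap0.pkl","rb"))["scene"]
D=np.abs(cv2.GaussianBlur(s8["color"],(3,3),0).astype(int)-cv2.GaussianBlur(s0["color"],(3,3),0)).max(2)
a=np.radians(-21.7);ex=np.array([np.cos(a),np.sin(a)]);ey=np.array([-ex[1],ex[0]]);C=np.array([475,-342.5])
th=np.radians(np.arange(0,360,4))
E={}
for z in(22,30):
    for u,v in proj(s8,[np.r_[(C+26*np.cos(q)*ex+26*np.sin(q)*ey)/1000,z/1000] for q in th]): E[(int(round(u)),int(round(v)))]='o' if z==22 else '+'
print("cols 360..404")
for v in range(206,234): print(v,''.join(E.get((u,v),'') or ('#' if D[v,u]>12 else '.') for u in range(356,404)),'  ',''.join('#' if D[v,u]>12 else '.' for u in range(356,404)))
E
```

```text
cols 360..404
206 ............................................####    ............................................####
207 ..............................................##    ..............................................##
208 ..............................................##    ..............................................##
209 ..............................................##    ..............................................##
210 ............................................####    ............................................####
211 ............................................####    ............................................####
212 .................+++++++++++................####    ............................................####
213 .............++++..........++++.............####    ............................................####
214 ...........+++.................++..............#    ...............................................#
215 ..........++.....................++............#    ...............................................#
216 .........++....oooooooooooooo...
[... 1153 characters left out ...]
.................#    ...............................................#
228 ...............................................#    ...............................................#
229 ...............................................#    ...............................................#
230 ...............................................#    ...............................................#
231 ...............................................#    ...............................................#
232 ...............................................#    ...............................................#
233 ................................................    ................................................
```

The shadowed front rim in the difference image sits within about 1 px of the expected rim of a centred disc, so the placing is good. Now I return the lifter.

Call:
apply_moves:
  motion:
    - {"x":-0.12,"y":0.15,"z":0,"rx":0,"ry":0,"rz":0.05,"grip":1}
    - {"x":-0.24,"y":0.31,"z":0,"rx":0,"ry":0,"rz":0.1,"grip":1}
    - {"x":-0.37,"y":0.47,"z":0,"rx":0,"ry":0,"rz":0.14,"grip":1}
    - {"x":-0.5,"y":0.63,"z":0,"rx":0,"ry":0,"rz":0.18,"grip":1}
    - {"x":-0.61,"y":0.774,"z":0,"rx":0,"ry":0,"rz":0.22,"grip":1}

```text
clock: 16.5
eef_pos: [0.4412, -0.1664, 0.1594]
eef_rot: [-1.559, -2.724, 0.0]
contact_force: [1.2, -1.2, -2.0]
finger_gap: 0.0151
grasp_force: 59.0
```

Call:
apply_moves:
  motion:
    - {"x":0,"y":0,"z":0,"rx":0,"ry":0,"rz":0.24,"grip":1}
    - {"x":0,"y":0,"z":0,"rx":0,"ry":0,"rz":0.24,"grip":1}
    - {"x":0,"y":0,"z":0,"rx":0,"ry":0,"rz":0.24,"grip":1}
    - {"x":0,"y":0,"z":0,"rx":0,"ry":0,"rz":0.24,"grip":1}
    - {"x":0,"y":0,"z":0,"rx":0,"ry":0,"rz":0.24,"grip":1}

```text
clock: 17.0
eef_pos: [0.4396, -0.1673, 0.1593]
eef_rot: [-2.449, -1.962, 0.002]
contact_force: [0.1, 0.1, -0.8]
finger_gap: 0.0152
grasp_force: 59.2
```

Call:
apply_moves:
  motion:
    - {"x":0,"y":0,"z":0,"rx":0,"ry":0,"rz":0.24,"grip":1}
    - {"x":0,"y":0,"z":0,"rx":0,"ry":0,"rz":0.24,"grip":1}
    - {"x":0,"y":0,"z":0,"rx":0,"ry":0,"rz":0.24,"grip":1}
    - {"x":0,"y":0,"z":0,"rx":0,"ry":0,"rz":0.24,"grip":1}
    - {"x":0,"y":0,"z":0,"rx":0,"ry":0,"rz":0.24,"grip":1}

```text
clock: 17.5
eef_pos: [0.4396, -0.1674, 0.1593]
eef_rot: [-2.998, -0.929, 0.004]
contact_force: [0.3, -0.7, -1.8]
finger_gap: 0.0151
grasp_force: 59.2
```

```bash
python3 - <<'E'
from h import *
from rig import bot
go(bot,(442.6,-166),100,161.1)
E
```

```text
t 17.5 pos [ 439.6 -167.4  159.3] F [ 0.3 -0.7 -1.8] q6 2.02 gap 15.1
 shift [0.0166 0.0038 0.2966] turn [-0.0007  0.001   0.2963]
```

Call:
apply_moves:
  motion:
    - {"x":0.017,"y":0.004,"z":0.05,"rx":0,"ry":0,"rz":0.297,"grip":1}
    - {"x":0.017,"y":0.004,"z":0.1,"rx":0,"ry":0,"rz":0.297,"grip":1}
    - {"x":0.017,"y":0.004,"z":0.15,"rx":0,"ry":0,"rz":0.297,"grip":1}
    - {"x":0.017,"y":0.004,"z":0.2,"rx":0,"ry":0,"rz":0.297,"grip":1}
    - {"x":0.017,"y":0.004,"z":0.25,"rx":0,"ry":0,"rz":0.297,"grip":1}

```text
clock: 18.0
eef_pos: [0.4427, -0.166, 0.109]
eef_rot: [-3.131, 0.234, 0.005]
contact_force: [-0.1, 1.0, -2.0]
finger_gap: 0.0149
grasp_force: 59.2
```

Call:
apply_moves:
  motion:
    - {"x":0,"y":0,"z":0.05,"rx":0,"ry":0,"rz":0.06,"grip":1}
    - {"x":0,"y":0,"z":0.05,"rx":0,"ry":0,"rz":0.06,"grip":1}
    - {"x":0,"y":0,"z":0.05,"rx":0,"ry":0,"rz":0.06,"grip":1}
    - {"x":0,"y":0,"z":0.05,"rx":0,"ry":0,"rz":0.06,"grip":1}

```text
clock: 18.4
eef_pos: [0.4433, -0.1663, 0.1004]
eef_rot: [-3.098, 0.516, 0.003]
contact_force: [0.8, 0.2, -0.2]
finger_gap: 0.0152
grasp_force: 59.2
```

```bash
python3 - <<'E'
from h import *
from rig import bot
go(bot,(442.6,-166),41.8,160.9)
E
```

```text
t 18.4 pos [ 443.3 -166.3  100.4] F [ 0.8  0.2 -0.2] q6 2.96 gap 15.2
 shift [-0.0031 -0.0004  0.2929] turn [-0.0001  0.0006  0.0011]
```

Call:
apply_moves:
  motion:
    - {"x":-0.003,"y":0,"z":0.06,"rx":0,"ry":0,"rz":0.001,"grip":1}
    - {"x":-0.003,"y":0,"z":0.12,"rx":0,"ry":0,"rz":0.001,"grip":1}
    - {"x":-0.003,"y":0,"z":0.18,"rx":0,"ry":0,"rz":0.001,"grip":1}
    - {"x":-0.003,"y":0,"z":0.23,"rx":0,"ry":0,"rz":0.001,"grip":1}
    - {"x":-0.003,"y":0,"z":0.26,"rx":0,"ry":0,"rz":0.001,"grip":1}

```text
clock: 18.9
eef_pos: [0.443, -0.1663, 0.0486]
eef_rot: [-3.098, 0.522, 0.002]
contact_force: [0.9, -0.1, -1.9]
finger_gap: 0.0153
grasp_force: 59.2
```

Call:
apply_moves:
  motion:
    - {"x":0,"y":0,"z":0.01,"rx":0,"ry":0,"rz":0,"grip":1}
    - {"x":0,"y":0,"z":0.02,"rx":0,"ry":0,"rz":0,"grip":1}
    - {"x":0,"y":0,"z":0.02,"rx":0,"ry":0,"rz":0,"grip":1}
    - {"x":0,"y":0,"z":0.02,"rx":0,"ry":0,"rz":0,"grip":1}

```text
clock: 19.3
eef_pos: [0.4437, -0.1667, 0.0459]
eef_rot: [3.098, -0.523, 0.001]
contact_force: [-0.0, -0.2, -1.9]
finger_gap: 0.015
grasp_force: 59.2
```

```bash
python3 - <<'E'
from h import *
from rig import bot
go(bot,(442.6,-166),41.8,160.9)
E
```

```text
t 19.3 pos [ 443.7 -166.7   45.9] F [-0.  -0.2 -1.9] q6 2.96 gap 15.0
 shift [-0.0063 -0.0013  0.0204] turn [ 0.     -0.0002 -0.0003]
```

Call:
apply_moves:
  motion:
    - {"x":-0.005,"y":-0.001,"z":0.01,"rx":0,"ry":0,"rz":0,"grip":1}
    - {"x":-0.005,"y":-0.001,"z":0.018,"rx":0,"ry":0,"rz":0,"grip":1}
    - {"x":-0.005,"y":-0.001,"z":0.02,"rx":0,"ry":0,"rz":0,"grip":1}
    - {"x":-0.005,"y":-0.001,"z":0.02,"rx":0,"ry":0,"rz":0,"grip":1}
    - {"x":-0.005,"y":-0.001,"z":0.02,"rx":0,"ry":0,"rz":0,"grip":1}

```text
clock: 19.8
eef_pos: [0.4425, -0.166, 0.0416]
eef_rot: [-3.098, 0.523, 0.0]
contact_force: [-1.7, 0.7, 3.1]
finger_gap: 0.0152
grasp_force: 59.7
```

```bash
python3 - <<'E'
from h import *
from rig import bot
go(bot,(442.6,-166),41.6,160.9)
E
```

```text
t 19.8 pos [ 442.5 -166.    41.6] F [-1.7  0.7  3.1] q6 2.96 gap 15.2
 shift [ 0.0005 -0.0001  0.0002] turn [ 0.      0.     -0.0004]
```

Call:
apply_moves:
  motion:
    - {"x":0,"y":0,"z":0,"rx":0,"ry":0,"rz":0,"grip":0.3}
    - {"x":0,"y":0,"z":0,"rx":0,"ry":0,"rz":0,"grip":-0.3}
    - {"x":0,"y":0,"z":0,"rx":0,"ry":0,"rz":0,"grip":-1}
    - {"x":0,"y":0,"z":0,"rx":0,"ry":0,"rz":0,"grip":-1}
    - {"x":0,"y":0,"z":0,"rx":0,"ry":0,"rz":0,"grip":-1}

```text
clock: 20.3
eef_pos: [0.4426, -0.166, 0.0415]
eef_rot: [-3.098, 0.523, 0.0]
contact_force: [-0.2, 0.4, 0.4]
finger_gap: 0.0846
grasp_force: 0.0
```

Call:
apply_moves:
  motion:
    - {"x":0,"y":0,"z":0,"rx":0,"ry":0,"rz":0,"grip":-1}
    - {"x":0,"y":0,"z":-0.1,"rx":0,"ry":0,"rz":0,"grip":-1}
    - {"x":0,"y":0,"z":-0.3,"rx":0,"ry":0,"rz":0,"grip":-1}
    - {"x":0,"y":0,"z":-0.5,"rx":0,"ry":0,"rz":0,"grip":-1}
    - {"x":0,"y":0,"z":-0.8,"rx":0,"ry":0,"rz":0,"grip":-1}

```text
clock: 20.8
eef_pos: [0.4416, -0.1655, 0.1923]
eef_rot: [-3.097, 0.523, 0.003]
contact_force: [0.5, -0.5, -0.3]
finger_gap: 0.0856
grasp_force: 0.0
```

Call:
apply_moves:
  motion:
    - {"x":-0.8,"y":0.6,"z":-0.2,"rx":0,"ry":0,"rz":0,"grip":-1}
    - {"x":-0.8,"y":0.6,"z":-0.2,"rx":0,"ry":0,"rz":0,"grip":-1}
    - {"x":-0.8,"y":0.6,"z":-0.2,"rx":0,"ry":0,"rz":0,"grip":-1}
    - {"x":-0.8,"y":0.6,"z":-0.2,"rx":0,"ry":0,"rz":0,"grip":-1}
    - {"x":-0.8,"y":0.6,"z":-0.2,"rx":0,"ry":0,"rz":0,"grip":-1}

```text
clock: 21.3
eef_pos: [0.2484, -0.2281, 0.2325]
eef_rot: [3.095, -0.531, -0.0]
contact_force: [0.2, 0.1, -0.1]
finger_gap: 0.0855
grasp_force: 0.0
```

```bash
python3 - <<'E'
from h import *
from rig import bot,vision
import pickle
t=vision.capture("top");o=pickle.load(open("cap0.pkl","rb"))["top"]
go(bot,(442.6,-166),41.6,160.9)
for n,c in (("before",o),("now",t)):
    H,S,V=cv2.split(cv2.cvtColor(c["color"],cv2.COLOR_BGR2HSV))
    m=((H>5)&(H<16)&(S>150)&(V>90)).astype(np.uint8);z=np.zeros_like(m);z[240:305,270:320]=1
    w=((S<40)&(V>150)).astype(np.uint8);y=np.zeros_like(w);y[290:355,255:305]=1
    h=comps(m&z,100);b=comps(w&y,200)
    print(n,[rect(plane(c,h[0],.061)) if h else 0, rect(plane(c,b[0],.006)) if b else 0])
    w=((S<40)&(V>205)).astype(np.uint8)
    print([cv2.boundingRect(k) for k in comps(w,120) if cv2.boundingRect(k)[0]<460 and cv2.boundingRect(k)[1]<260])
E
```

```text
t 21.35 pos [ 250.  -228.   232.3] F [0.7 0.7 0.1] q6 2.53 gap 85.6
 shift [ 0.8037 -0.6141  0.9535] turn [ 0.0004 -0.0004 -0.002 ]
before [(array([ 456.1, -170.4]), array([17.8, 86.8]), 70.9), (array([ 365.3, -139.4]), array([23.4, 84.1]), 71.5)]
[(356, 223, 85, 65), (212, 178, 36, 35), (250, 197, 29, 28), (181, 169, 30, 28), (400, 206, 15, 14)]
now [(array([ 456. , -169.9]), array([17.4, 86.3]), 71.1), (array([ 365.5, -138.8]), array([23.4, 83.8]), 70.5)]
[(356, 223, 85, 65), (212, 178, 36, 35), (181, 169, 30, 28), (400, 206, 15, 14)]
```

```bash
python3 -c "
from rig import bot
print(bot.finish_job())"
```

```text
the job is handed in; nothing more can be done
None
```

The round casting lies on the two rails under the lamp, centred to about 1.5 mm by the camera check; the lifter is back flat on its cork mat within about 1 mm of where it started and released, and the job was handed in at 21 s with the other castings, lamp and jar unmoved in the last picture (bottles last seen unmoved before the carry).

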